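# Shake the dose pots

## Task

Stand every dose pot on the bench in a pocket of the capsule shaker and press its plunger all the way down to its stop, where it stays. When all pots sit in their pockets with their plungers down, push the start slide fully through its stroke to the stop, keep it there for a moment and let it spring back. Then take the pots out and leave them standing upright, flat on the floor of the metal tray, without disturbing the model, bowl and bottle.

Things in the scene. Friction and masses are not known exactly. Their poses are not given: they have to be found in the camera images.
- pot1: one of the identical sealed dose pots (three or all four of pot1 to pot4 are on the bench, one may be absent): an upright white plastic cylinder 40 mm in diameter and 36 mm tall with a grey lid band, 90 g, round and smooth so its yaw does not matter; out of the centre of its lid stands the white round plunger. Origin at the centre of its underside, z up through the plunger
- pot1_plunger (a joint): the plunger in the lid of pot1: 18 mm in diameter, its flat top 48 mm above the pot's underside at 0 (up) and 39 mm at 0.009 m (down at its stop, 3 mm proud of the lid). Pressed straight down it resists with about 5 N at first and 7 N near the stop (spring and catch); the catch holds it wherever it has been pushed to, so it stays down when let go
- pot2: one of the identical sealed dose pots (three or all four of pot1 to pot4 are on the bench, one may be absent): an upright white plastic cylinder 40 mm in diameter and 36 mm tall with a grey lid band, 90 g, round and smooth so its yaw does not matter; out of the centre of its lid stands the white round plunger. Origin at the centre of its underside, z up through the plunger
- pot2_plunger (a joint): the plunger in the lid of pot2: 18 mm in diameter, its flat top 48 mm above the pot's underside at 0 (up) and 39 mm at 0.009 m (down at its stop, 3 mm proud of the lid). Pressed straight down it resists with about 5 N at first and 7 N near the stop (spring and catch); the catch holds it wherever it has been pushed to, so it stays down when let go
- pot3: one of the identical sealed dose pots (three or all four of pot1 to pot4 are on the bench, one may be absent): an upright white plastic cylinder 40 mm in diameter and 36 mm tall with a grey lid band, 90 g, round and smooth so its yaw does not matter; out of the centre of its lid stands the white round plunger. Origin at the centre of its underside, z up through the plunger
- pot3_plunger (a joint): the plunger in the lid of pot3: 18 mm in diameter, its flat top 48 mm above the pot's underside at 0 (up) and 39 mm at 0.009 m (down at its stop, 3 mm proud of the lid). Pressed straight down it resists with about 5 N at first and 7 N near the stop (spring and catch); the catch holds it wherever it has been pushed to, so it stays down when let go
- pot4: one of the identical sealed dose pots (three or all four of pot1 to pot4 are on the bench, one may be absent): an upright white plastic cylinder 40 mm in diameter and 36 mm tall with a grey lid band, 90 g, round and smooth so its yaw does not matter; out of the centre of its lid stands the white round plunger. Origin at the centre of its underside, z up through the plunger
- pot4_plunger (a joint): the plunger in the lid of pot4: 18 mm in diameter, its flat top 48 mm above the pot's underside at 0 (up) and 39 mm at 0.009 m (down at its stop, 3 mm proud of the lid). Pressed straight down it resists with about 5 N at first and 7 N near the stop (spring and catch); the catch holds it wherever it has been pushed to, so it stays down when let go
- shaker: the capsule shaker, fixed on the bench: a grey loading deck 130 mm (its x) by 330 mm (its y), top face 36 mm above the bench, with a white motor hood 70 mm deep and 62 mm high behind it (on its +x side, the hood's front face 35 mm beyond its origin in x and 65 mm beyond the pocket centres). Origin under its middle at bench height; yaw within 0.15 rad of the world's
- pocket1 (a point): centre of the floor of the first from the left (+y) of the four pockets in the shaker's deck: a round recess 47 mm wide and 14 mm deep with a chamfered rim, floor 22 mm above the bench, pockets 62 mm apart along the shaker's y; x, y, z along the shaker's axes
- pocket2 (a point): centre of the floor of the second from the left of the four pockets in the shaker's deck: a round recess 47 mm wide and 14 mm deep with a chamfered rim, floor 22 mm above the bench, pockets 62 mm apart along the shaker's y; x, y, z along the shaker's axes
- pocket3 (a point): centre of the floor of the third from the left of the four pockets in the shaker's deck: a round recess 47 mm wide and 14 mm deep with a chamfered rim, floor 22 mm above the bench, pockets 62 mm apart along the shaker's y; x, y, z along the shaker's axes
- pocket4 (a point): centre of the floor of the last, right-hand (-y) of the four pockets in the shaker's deck: a round recess 47 mm wide and 14 mm deep with a chamfered rim, floor 22 mm above the bench, pockets 62 mm apart along the shaker's y; x, y, z along the shaker's axes
- start_slide (a joint): the shaker's sprung start slide: 0 = at rest, 0.025 m = pushed fully through its stroke to the stop, along the shaker's +x (away from the robot, towards the hood). About 3 N at first, 7 N at the stop; it springs back by itself when let go
- slide_tab (a point): centre of the top edge of the robot-side face of the start slide's black tab, which stands on the deck 65 mm to the right (-y) of the right-hand pocket: 8 mm thick along the push, 30 mm wide, from 1.5 mm to 31.5 mm above the deck (top 67.5 mm above the bench). Push on this face
- tray: the loose aluminium tray for finished pots, 0.45 kg: 240 mm (its x) by 100 mm (its y), walls 14 mm high and 4 mm thick, floor 4 mm thick (its top 4 mm above the origin). Origin at the centre of its underside
- model: bystander: a small plaster tooth model, 68 mm across and 27 mm tall, origin at the centre of its underside
- mixbowl: bystander: a black rubber mixing bowl, 90 mm across and 50 mm tall, origin at the centre of its underside
- sealer: bystander: a small amber glass bottle, 40 mm across and 75 mm tall, origin at the centre of its underside

How it is judged (in metres and radians):
On the way, in this order (a step that is already met when the one before it is completed fails the run):
1. every pot stands in a pocket of the shaker with its plunger pressed down to the stop (((horizontal distance between pot1 and pocket1 below 0.0065 m and z of pot1 in the frame of pocket1 below 0.004 m) or (horizontal distance between pot1 and pocket2 below 0.0065 m and z of pot1 in the frame of pocket2 below 0.004 m) or (horizontal distance between pot1 and pocket3 below 0.0065 m and z of pot1 in the frame of pocket3 below 0.004 m) or (horizontal distance between pot1 and pocket4 below 0.0065 m and z of pot1 in the frame of pocket4 below 0.004 m)) and angle between each of pot1, pot2, pot3, pot4's own z axis and vertical below 0.12 rad and ((horizontal distance between pot2 and pocket1 below 0.0065 m and z of pot2 in the frame of pocket1 below 0.004 m) or (horizontal distance between pot2 and pocket2 below 0.0065 m and z of pot2 in the frame of pocket2 below 0.004 m) or (horizontal distance between pot2 and pocket3 below 0.0065 m and z of pot2 in the frame of pocket3 below 0.004 m) or (horizontal distance between pot2 and pocket4 below 0.0065 m and z of pot2 in the frame of pocket4 below 0.004 m)) and ((horizontal distance between pot3 and pocket1 below 0.0065 m and z of pot3 in the frame of pocket1 below 0.004 m) or (horizontal distance between pot3 and pocket2 below 0.0065 m and z of pot3 in the frame of pocket2 below 0.004 m) or (horizontal distance between pot3 and pocket3 below 0.0065 m and z of pot3 in the frame of pocket3 below 0.004 m) or (horizontal distance between pot3 and pocket4 below 0.0065 m and z of pot3 in the frame of pocket4 below 0.004 m)) and ((horizontal distance between pot4 and pocket1 below 0.0065 m and z of pot4 in the frame of pocket1 below 0.004 m) or (horizontal distance between pot4 and pocket2 below 0.0065 m and z of pot4 in the frame of pocket2 below 0.004 m) or (horizontal distance between pot4 and pocket3 below 0.0065 m and z of pot4 in the frame of pocket3 below 0.004 m) or (horizontal distance between pot4 and pocket4 below 0.0065 m and z of pot4 in the frame of pocket4 below 0.004 m)) and value of joint each of pot1_plunger, pot2_plunger, pot3_plunger, pot4_plunger above 0.0078 m), for 0.2 s.
2. the start slide is pushed fully through its stroke and kept there a moment while all pots, plungers down, stand in their pockets (all of step 1 and value of joint start_slide above 0.0205 m), for 0.2 s.
At the end, for the whole second after the job is handed in: every pot stands upright (0.12 rad), at rest and flat on the tray floor (under 4 mm above it; centre within 102 mm of the tray's middle along and 32 mm across), plunger still at least 7.2 mm down; start slide back under 4 mm; tray flat (x of pot1 in the frame of tray between -0.102 and 0.102 m and y of pot1 in the frame of tray between -0.032 and 0.032 m and z of each of pot1, pot2, pot3, pot4 in the frame of tray below 0.008 m and angle between each of pot1, pot2, pot3, pot4's own z axis and vertical below 0.12 rad and linear speed of each of pot1, pot2, pot3, pot4 below 0.02 m/s and x of pot2 in the frame of tray between -0.102 and 0.102 m and y of pot2 in the frame of tray between -0.032 and 0.032 m and x of pot3 in the frame of tray between -0.102 and 0.102 m and y of pot3 in the frame of tray between -0.032 and 0.032 m and x of pot4 in the frame of tray between -0.102 and 0.102 m and y of pot4 in the frame of tray between -0.032 and 0.032 m and value of joint each of pot1_plunger, pot2_plunger, pot3_plunger, pot4_plunger above 0.0072 m and value of joint start_slide below 0.004 m and angle between tray's own z axis and vertical below 0.06 rad); the robot touches nothing.
It fails at once if a bystander (model, bowl or bottle) is pushed more than 30 mm or tipped over (distance of any of model, mixbowl, sealer from where it was at the start of the episode above 0.03 m or angle between any of model, mixbowl, sealer's own z axis and vertical above 0.6 rad).
Of pot1, pot2, pot3, pot4 only 3 to 4 are there at a start; the rules pass over those that are not, and their reading is None.
At some moment in a run one of pot1, pot2, pot3, pot4, tray may be knocked a few centimetres aside while the robot is not near it.
Once in a run the grip may slacken for a moment while it holds something.
It also fails if it takes over 210 s, if anything falls off the work surface, if the arm or the gripper's body presses on something with over 40 N, if the wrist force passes 120 N, or if a joint passes its speed limit or range.

## Robot

A 6-joint arm with a two-finger parallel gripper is mounted at the origin on the work surface. World frame = base frame: x ahead of the robot, y to its left, z up, the work surface at z = 0. Lengths are in m, angles in degrees, forces in N, time in s.
With the tool pointing down it reaches from about 0.375 to 0.9 m from the base axis. Payload 3.1 kg.
Tool frame: the origin (TCP) lies on the centre line of the jaws, within the pads' length; the fingertips stand 19 mm ahead of it and the grasp point (between the pads) is the TCP (tips_ahead is the distance from the TCP to the fingertips, in m); z points along the fingers, y is the line along which they close (so a half turn about z gives the same grasp; the last joint's range is limited). The gripper opens to 87 mm and grips with 3 to 60 N. Pads are 19 mm wide; open, the fingers measure 117 mm over their backs; the gripper's body (75 mm by 190 mm) begins 51 mm behind the grasp point.
Start: joints at [65.346, 30.224, 82.088, -0, 67.689, -10.227], TCP at [0.156, 0.605, 0.242] pointing down, gripper open.
Joint ranges: [-176.69, 176.69], [-43.24, 126.21], [12.49, 139.97], [-82, 262], [0, 151.66], [-163.58, 163.58]. Speed limits (degrees/s): [159.86, 159.86, 180, 180, 180, 180].

## Interface

Orientations are given as a 3x3 rotation matrix whose columns are the frame's x, y, z axes.
In Python, from rig import read_state, capture, hand_in, trace, landmark_of, tips_ahead gives the robot as it stands.
- The arm moves only by the shell command python3 -m jog 'ROWS'. ROWS is JSON, a list of rows, each an object of numbers: "tx", "ty", "tz": the shift along the tool's x, y, z in cm; "roll": the turn about the tool's z in rad; "jaw": the opening, from 0 (shut) to 1 (fully open). A call has 1 to 8 rows; each row shifts and turns the commanded pose from where the row before left it, along the tool's axes as they then stand; what a row does not reach is not made up. A row lasts 1/10 s, in which the tool goes at most 50 mm and 8.59 degrees, less where a joint would pass 70% of its speed; a pose out of reach is approached as far as the arm can. A call with a gripper value outside its range is refused whole. The fingers move at their own pace and stop on an object; the grip force is fixed at half the most. Time passes only in rows, so rows that do not move let the fingers close. It gives the time, the measured TCP pose, the force, the opening and the grip force at its end, in the units of the state.
- read_state(): the state, without advancing time (a new reading comes with each control period).
- capture(name): name is "side" or "top"; returns a dict with "img" (420x560x3 uint8, red, green, blue), "vertical_fov" (degrees; the focal length in pixels is half the picture's height over the tangent of half this angle, whatever the lens; pixels are square), "cx", "cy" (the principal point, pixels), "cam_to_world" (4x4, takes a point from camera to world coordinates). Camera axes: x right, y up, looking along -z (the intrinsics and any distortion apply to the point x, -y, -z); pixel columns grow to the right and rows downward; lengths in m; the calibration is good to about 2 mm. A picture is of the moment at which its call begins. There is no depth.
- hand_in(): hands the job in; it is judged then, once.
Trained networks look in the newest picture that a camera, given by its name, has taken for a name from the list of things; names that differ only in an ending like _2 or _b are one class to them, and where a whole thing is asked for, a point or a joint stands for the part that bears it (a point fixed in the world has none). Each returns a list of dicts, best first, with "p" (0 to 1); they miss things now and then, are a little off and sometimes report something else, mostly with a low value. They report only what shows in the picture. A call takes as long as a camera call.
- trace(camera, thing): "pixels" (420x560 bool, what is visible of it) and "bbox" ([left, top, width, height] in pixels, round what is visible of it).
- landmark_of(camera, thing): "point" ([row, column] in pixels: a listed point, or the origin of a listed thing).
The state is a dict: "time_s": time; "joint_positions": joint angles; "qvel": joint speeds; "tau": joint torques, N m; "position": TCP position; "tcp_rot": TCP orientation; "force": force on the tool from outside, world axes, zero at the start; "moment": the same for the moment, N m; "opening": opening from 0.0 (shut) to 1.0 (fully open); "grasp_force": force on a finger pad.
Only numpy, scipy, OpenCV 4.12 (cv2) and the standard library are available. Lean on these libraries where they do the work, as an engineer would, in place of code of your own. Each camera call takes 0.05 s, during which the arm holds its last target. There are 200 camera calls.

## Working session

There is one attempt and no reset: what is moved stays moved. The work goes in short steps, Python scripts to look and compute and a shell command to move; the robot and the scene stay as the last step left them, time stands still between calls to the robot, and variables do not carry over. Pictures are saved under pics/ and viewed, at most 14 in all, crops included, and the job is handed in when it is done.

```bash
ls; mkdir -p pics; python3 - <<'E'
from rig import *
import cv2,numpy as np
s=read_state();print(s['time_s'],s['position'],np.round(s['tcp_rot'],3).tolist(),s['opening'],tips_ahead)
for n in('side','top'):
    c=capture(n);cv2.imwrite(f'pics/{n}0.png',c['img'][:,:,::-1]);print({k:(np.round(v,3).tolist()) for k,v in c.items() if k!='img'})
    for t in('pot1','pocket1','pocket4','slide_tab','tray','model','mixbowl','sealer','shaker'):
        print(t,[(np.round(d['point']).tolist(),round(d['p'],2)) for d in landmark_of(n,t)],[(d['bbox'],round(d['p'],2)) for d in trace(n,t)])
E
```

```text
pics
0.0 [0.15538936 0.60463821 0.24055238] [[-0.968, 0.249, -0.001], [0.249, 0.968, -0.002], [0.0, -0.002, -1.0]] 0.999737010128734 0.019
{'vertical_fov': 44.714, 'cx': 278.566, 'cy': 218.452, 'cam_to_world': [[-0.994, 0.076, -0.084, 0.51], [-0.114, -0.697, 0.708, 0.919], [-0.005, 0.713, 0.701, 0.971], [0.0, 0.0, 0.0, 1.0]]}
pot1 [([321.0, 281.0], 0.85), ([335.0, 342.0], 0.82), ([362.0, 281.0], 0.68)] [([276.2, 303.2, 16.1, 30.1], 0.94), ([270.7, 347.7, 20.0, 24.0], 0.94), ([332.0, 320.0, 20.9, 23.9], 0.55)]
pocket1 [([232.0, 300.0], 0.9), ([210.0, 303.0], 0.84), ([247.0, 300.0], 0.74), ([263.0, 301.0], 0.62)] [([240.9, 176.7, 86.4, 108.9], 0.88)]
pocket4 [([232.0, 300.0], 0.9), ([210.0, 303.0], 0.84), ([247.0, 300.0], 0.74), ([263.0, 301.0], 0.62)] [([240.9, 176.7, 86.4, 108.9], 0.88)]
slide_tab [([185.0, 311.0], 0.5)] [([308.7, 185.5, -0.4, 7.3], 0.56), ([238.5, 178.9, 90.6, 108.1], 0.22)]
tray [] [([286.3, 143.1, 79.5, 28.2], 0.94)]
model [([220.0, 217.0], 0.73)] [([203.3, 207.6, 26.6, 23.8], 0.68), ([278.2, 352.1, 6.0, 5.3], 0.68), ([223.0, 153.8, 30.2, 27.3], 0.38)]
mixbowl [([
[... 840 characters left out ...]
], 0.34)]
pocket4 [([236.0, 309.0], 0.98), ([234.0, 289.0], 0.9), ([238.0, 243.0], 0.87), ([240.0, 266.0], 0.84)] [([225.7, 186.7, 120.7, 78.7], 0.86), ([175.1, 267.6, 14.2, 13.1], 0.38), ([192.2, 161.7, 19.0, 19.4], 0.34)]
slide_tab [([239.0, 338.0], 0.39)] []
tray [([256.0, 396.0], 0.91)] [([379.3, 211.8, 43.9, 83.5], 0.86)]
model [([160.0, 300.0], 0.72), ([169.0, 203.0], 0.32)] [([290.4, 147.8, 21.8, 19.4], 0.83), ([146.3, 221.9, 17.5, 13.9], 0.6)]
mixbowl [([172.0, 362.0], 0.61)] [([349.1, 154.8, 31.0, 26.6], 0.59)]
sealer [([173.0, 201.0], 0.69)] [([193.6, 163.7, 16.2, 19.0], 0.62), ([174.3, 271.6, 15.0, 11.5], 0.45)]
shaker [([227.0, 284.0], 0.72)] [([225.4, 187.1, 118.1, 76.3], 0.87)]
```

View pics/side0.png

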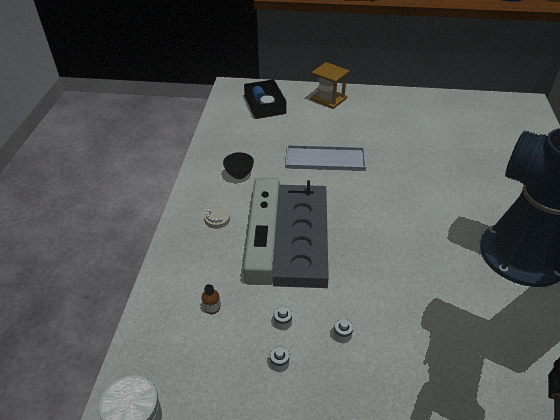

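View pics/top0.png

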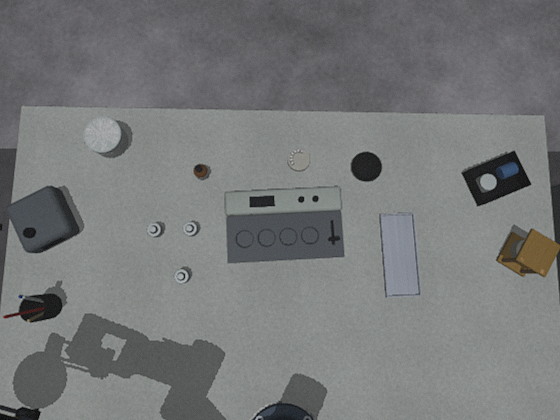

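```bash
python3 - <<'E'
import cv2,numpy as np
t=cv2.imread('pics/top0.png');s=cv2.imread('pics/side0.png')
def g(i,x,y,w,h,k):return cv2.resize(i[y:y+h,x:x+w],None,fx=k,fy=k,interpolation=cv2.INTER_CUBIC)
a=np.zeros((600,800,3),np.uint8)
def put(im,x,y):a[y:y+im.shape[0],x:x+im.shape[1]]=im
put(g(t,220,180,130,90,4),0,0)       #520x360
put(g(t,140,210,70,80,4),520,0)       #280x320
put(g(s,255,295,110,75,4),0,360)
put(g(t,370,205,60,100,2),440,360)
put(g(s,235,170,100,120,2),570,360)
cv2.imwrite('pics/crop1.png',cv2.convertScaleAbs(a,alpha=1.3))
E
```

```text
Traceback (most recent call last):
ValueError: could not broadcast input array from shape (300,440,3) into shape (240,440,3)
```

```bash
python3 - <<'E'
import cv2,numpy as np
t=cv2.imread('pics/top0.png');s=cv2.imread('pics/side0.png')
def g(i,x,y,w,h,k):return cv2.resize(i[y:y+h,x:x+w],None,fx=k,fy=k,interpolation=cv2.INTER_CUBIC)
a=np.zeros((600,800,3),np.uint8)
def put(im,x,y):a[y:y+im.shape[0],x:x+im.shape[1]]=im
put(g(t,220,180,130,85,4),0,0)       #520x340
put(g(t,140,210,70,80,4),520,0)       #280x320
put(g(s,260,302,100,64,4),0,340)
put(g(t,370,205,60,100,2),420,360)
put(g(s,235,170,100,120,2),590,340)
cv2.imwrite('pics/crop1.png',cv2.convertScaleAbs(a,alpha=1.3))
E
```

```text
(no output)
```

View pics/crop1.png

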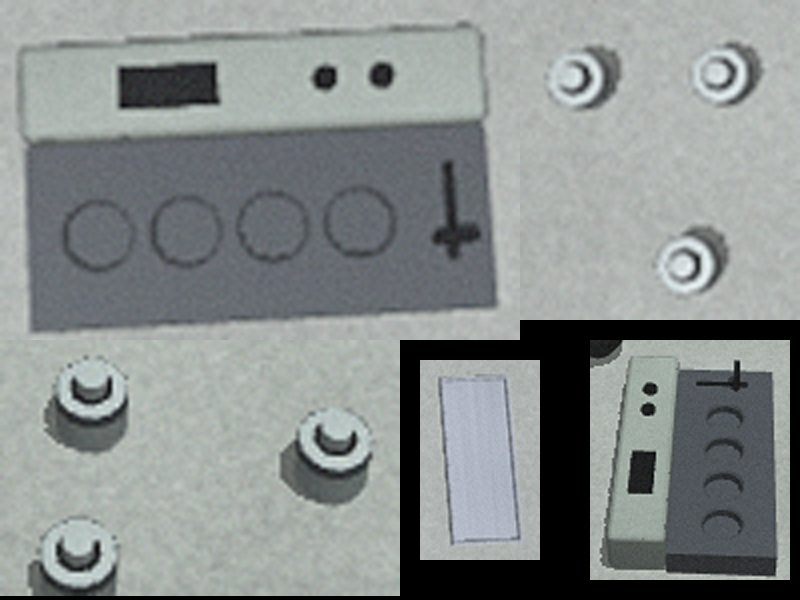

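```bash
cat > h.py <<'E'
from rig import *
import numpy as np, cv2
from scipy.optimize import least_squares
def cam(n):
    c=capture(n);c['f']=210/np.tan(np.radians(c['vertical_fov'])/2);c['M']=np.array(c['cam_to_world']);return c
def proj(c,P):
    p=np.linalg.inv(c['M'])@np.append(P,1);return np.array([c['cx']-c['f']*p[0]/p[2],c['cy']+c['f']*p[1]/p[2]]) # col,row
def ray(c,uv):
    d=np.array([(uv[0]-c['cx'])/c['f'],-(uv[1]-c['cy'])/c['f'],-1]);return c['M'][:3,3],c['M'][:3,:3]@d
def onz(c,uv,z):
    o,d=ray(c,uv);return o+d*(z-o[2])/d[2]
def tri(cs,uvs):
    r=least_squares(lambda P:np.concatenate([proj(c,P)-u for c,u in zip(cs,uvs)]),[.5,0,0.03]);return r.x,r.fun
E
python3 - <<'E'
from h import *
T,S=cam('top'),cam('side')
np.set_printoptions(precision=4,suppress=True)
q=lambda x,y,x0,y0,cx,cy,k:np.array([cx+(x-x0+.5)/k-.5,cy+(y-y0+.5)/k-.5])
tp=lambda x,y:q(x,y,520,0,140,210,4)
sp=lambda x,y:q(x,y,0,340,260,302,4)
for n,a,b in(('A',tp(572,78),sp(78,547)),('B',tp(719,73),sp(93,385)),('C',tp(684,266),sp(336,434))):
    print(n,*tri([T,S],[a,b]),'top-only',onz(T,a,.048),'side-only',onz(S,b,.048))
td=lambda x,y:q(x,y,0,0,220,180,4); sd=lambda x,y:q(x,y,590,340,235,170,2)
# shaker-frame: pockets x=-.03 y=.093..-.093 (assumed), deck x -.095..+.035
pk=[td(98,235),td(186,231),td(273,227),td(360,221)]
W=np.array([onz(T,p,.036) for p in pk]);print(W,np.linalg.norm(np.diff(W,axis=0),axis=1))
for p in [td(32,330),td(497,305),td(30,142),td(484,123)]:print('deck top',onz(T,p,.036))
for p in [sd(773,373),sd(776,557),sd(667,556),sd(680,371)]:print('deck side',onz(S,p,.036))
# tray
tr=lambda x,y:q(x,y,420,360,370,205,2)
R=[onz(T,tr(x,y),.014) for x,y in((440,378),(506,376),(520,539),(453,542))];print('tray',np.array(R),np.mean(R,axis=0))
R=[onz(S,p,.014) for p in((286.5,147.5),(363.5,148.5),(365.5,169),(286,166))];print('tray side',np.array(R),np.mean(R,axis=0))
print('slide tab top',tri([T,S],[td(456,232),sd(737,362)]))
E
```

```text
A [0.5761 0.3716 0.0421] [-0.0072  0.202  -0.1459 -0.0226] top-only [0.5762 0.37   0.048 ] side-only [0.5754 0.3751 0.048 ]
B [0.5801 0.2698 0.0392] [-0.0197  0.5812 -0.4475 -0.0704] top-only [0.5809 0.2681 0.048 ] side-only [0.5785 0.276  0.048 ]
C [0.4467 0.2879 0.0407] [-0.0181  0.2578 -0.2002 -0.0199] top-only [0.4475 0.2863 0.048 ] side-only [0.4468 0.2929 0.048 ]
[[ 0.5542  0.1153  0.036 ]
 [ 0.5578  0.0533  0.036 ]
 [ 0.5613 -0.0082  0.036 ]
 [ 0.5663 -0.0698  0.036 ]] [0.0621 0.0616 0.0619]
deck top [0.4873 0.1598 0.036 ]
deck top [ 0.5082 -0.1667  0.036 ]
deck top [0.6197 0.1652 0.036 ]
deck top [ 0.6377 -0.1587  0.036 ]
deck side [ 0.5047 -0.1672  0.036 ]
deck side [0.4857 0.1597 0.036 ]
deck side [0.6123 0.1722 0.036 ]
deck side [ 0.6341 -0.1574  0.036 ]
tray [[ 0.6323 -0.2766  0.014 ]
 [ 0.6366 -0.3737  0.014 ]
 [ 0.4027 -0.3857  0.014 ]
 [ 0.3977 -0.2897  0.014 ]] [ 0.5173 -0.3314  0.014 ]
tray side [[ 0.6363 -0.3634  0.014 ]
 [ 0.3983 -0.3838  0.014 ]
 [ 0.3928 -0.2832  0.014 ]
 [ 0.6283 -0.272   0.014 ]] [ 0.5139 -0.3256  0.014 ]
slide tab top (array([ 0.5549, -0.1317,  0.0816]), array([-0.0119,  0.3213, -0.3131, -0.0477]))
```

```bash
cat >> h.py <<'E'
YAW=0.065
def sh(x,y,o=(0.5600,0.0227)): # shaker-axes point, relative to pocket-row middle
    c,s=np.cos(YAW),np.sin(YAW);return np.array([o[0]+c*x-s*y,o[1]+s*x+c*y])
def to(P): # remaining move in tool cm to world x,y,(z)
    s=read_state();R=np.array(s['tcp_rot']);P=np.array(P,float)
    if len(P)==2:P=np.append(P,s['position'][2])
    d=R.T@(P-s['position'])*100
    print('to',np.round(P,4),'tx,ty,tz',np.round(d,2),'yaw tool y',round(float(np.arctan2(R[1,1],R[0,1])),4),'tilt',np.round(R[:,2],3),'pos',np.round(s['position'],4),'t',round(s['time_s'],2),'op',round(s['opening'],3),'F',np.round(s['force'],1),'g',round(s['grasp_force'],1))
E
python3 -m jog '[{"roll":0.149},{"roll":0.149},{"roll":0.149},{"roll":0.149},{"roll":0.149},{"roll":0.149},{"roll":0.149},{"roll":0.149}]'
python3 -m jog '[{"roll":0.063},{}]'
python3 -c "
from h import *
to([.447,.2875,.15])"
```

```text
to [0.447  0.2875 0.15  ] tx,ty,tz [-36.13 -23.52   9.15] yaw tool y 1.319 tilt [-0. -0. -1.] pos [0.1557 0.6053 0.2415] t 2.0 op 0.998 F [-0.3 -0.6 -0.9] g 0.0$[0]: bad value
$[0]: bad value
```

```bash

python3 -m jog '[{"tx":0,"ty":0,"tz":0,"roll":0.149,"jaw":1},{"tx":0,"ty":0,"tz":0,"roll":0.149,"jaw":1},{"tx":0,"ty":0,"tz":0,"roll":0.149,"jaw":1},{"tx":0,"ty":0,"tz":0,"roll":0.149,"jaw":1},{"tx":0,"ty":0,"tz":0,"roll":0.149,"jaw":1},{"tx":0,"ty":0,"tz":0,"roll":0.149,"jaw":1},{"tx":0,"ty":0,"tz":0,"roll":0.149,"jaw":1},{"tx":0,"ty":0,"tz":0,"roll":0.149,"jaw":1}]'
python3 -c "
from h import *
to([.447,.2875,.15])"
```

```text
time_s: 2.8
position: [0.1557, 0.6053, 0.2415]
tcp_rot: [[-0.121, 0.993, -0.0], [0.993, 0.121, 0.0], [0.0, -0.0, -1.0]]
force: [0.9, 0.8, 0.0]
opening: 1.0
grasp_force: 0.0
to [0.447  0.2875 0.15  ] tx,ty,tz [-35.06  25.09   9.15] yaw tool y 0.1209 tilt [-0.  0. -1.] pos [0.1557 0.6053 0.2415] t 2.8 op 1.0 F [0.9 0.8 0. ] g 0.0
```

```bash

python3 -m jog '[{"tx":0,"ty":0,"tz":0,"roll":0.056,"jaw":1},{"tx":-3.7,"ty":3,"tz":1,"roll":0,"jaw":1},{"tx":-3.7,"ty":3,"tz":1,"roll":0,"jaw":1},{"tx":-3.7,"ty":3,"tz":1,"roll":0,"jaw":1},{"tx":-3.7,"ty":3,"tz":1,"roll":0,"jaw":1},{"tx":-3.7,"ty":3,"tz":1,"roll":0,"jaw":1},{"tx":-3.7,"ty":3,"tz":1,"roll":0,"jaw":1},{"tx":-3.7,"ty":3,"tz":1,"roll":0,"jaw":1}]' >/dev/null
python3 -m jog '[{"tx":-3.7,"ty":3,"tz":1,"roll":0,"jaw":1},{"tx":-3.7,"ty":3,"tz":1,"roll":0,"jaw":1},{"tx":0,"ty":0,"tz":0,"roll":0,"jaw":1},{"tx":0,"ty":0,"tz":0,"roll":0,"jaw":1}]' >/dev/null
python3 -c "
from h import *
to([.447,.2875,.022])"
```

```text
to [0.447  0.2875 0.022 ] tx,ty,tz [-0.37 -0.24 12.93] yaw tool y 0.0678 tilt [-0.001  0.    -1.   ] pos [0.4493 0.2913 0.1513] t 4.0 op 0.992 F [-0.5  1.1  0. ] g 0.0
```

```bash

python3 -m jog '[{"tx":-0.37,"ty":-0.24,"tz":3,"roll":0,"jaw":1},{"tx":0,"ty":0,"tz":3,"roll":0,"jaw":1},{"tx":0,"ty":0,"tz":3,"roll":0,"jaw":1},{"tx":0,"ty":0,"tz":2.4,"roll":0,"jaw":1},{"tx":0,"ty":0,"tz":0,"roll":0,"jaw":0.35},{"tx":0,"ty":0,"tz":0,"roll":0,"jaw":0.35},{"tx":0,"ty":0,"tz":0,"roll":0,"jaw":0.35},{"tx":0,"ty":0,"tz":0,"roll":0,"jaw":0.35}]'
python3 -m jog '[{"tx":0,"ty":0,"tz":0,"roll":0,"jaw":0.35},{"tx":0,"ty":0,"tz":0,"roll":0,"jaw":0.35},{"tx":0,"ty":0,"tz":0,"roll":0,"jaw":0.35},{"tx":0,"ty":0,"tz":0,"roll":0,"jaw":0.35}]'
python3 -c "
from h import *
to([.447,.2875,.037])
T=cam('top');cv2.imwrite('pics/t1.png',cv2.resize(T['img'][180:310,130:330,::-1],None,fx=4,fy=4,interpolation=cv2.INTER_CUBIC))"
```

```text
time_s: 4.8
position: [0.4472, 0.2891, 0.0391]
tcp_rot: [[-0.072, 0.997, 0.003], [0.997, 0.072, 0.001], [0.001, 0.003, -1.0]]
force: [-0.8, -1.1, 0.8]
opening: 0.721
grasp_force: 0.0
time_s: 5.2
position: [0.4467, 0.2884, 0.038]
tcp_rot: [[-0.071, 0.997, 0.001], [0.997, 0.071, 0.0], [0.0, 0.001, -1.0]]
force: [-0.2, -0.6, 3.3]
opening: 0.454
grasp_force: 30.0
to [0.447  0.2875 0.037 ] tx,ty,tz [-0.09  0.02  0.1 ] yaw tool y 0.0708 tilt [ 0.001  0.    -1.   ] pos [0.4467 0.2884 0.038 ] t 5.2 op 0.454 F [-0.2 -0.6  3.3] g 30.0
```

View pics/t1.png

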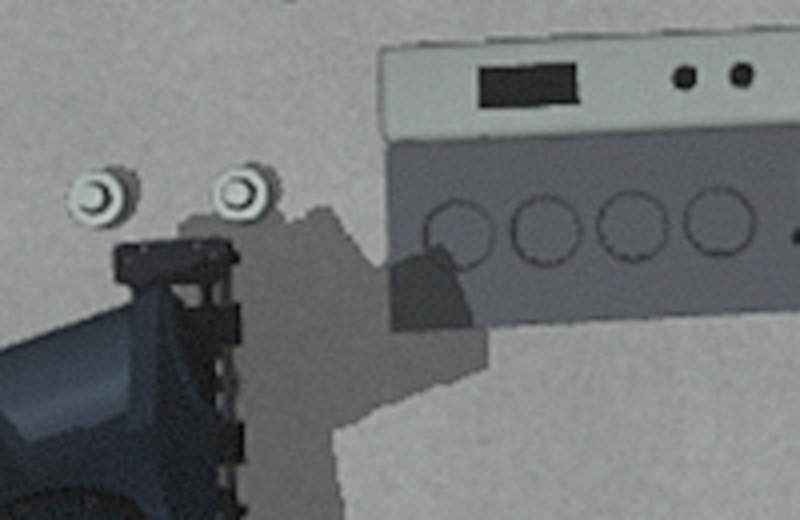

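```bash

python3 -c "
from h import *
print(read_state()['joint_positions'])"
python3 -m jog '[{"tx":0,"ty":0,"tz":0,"roll":0,"jaw":0.8},{"tx":0,"ty":0,"tz":0,"roll":0,"jaw":0.8},{"tx":0,"ty":0,"tz":0,"roll":0,"jaw":0.8},{"tx":0,"ty":0,"tz":0,"roll":0,"jaw":0.8},{"tx":0,"ty":0,"tz":0,"roll":-0.149,"jaw":0.8},{"tx":0,"ty":0,"tz":0,"roll":-0.149,"jaw":0.8},{"tx":0,"ty":0,"tz":0,"roll":-0.149,"jaw":0.8},{"tx":0,"ty":0,"tz":0,"roll":-0.149,"jaw":0.8}]'
python3 -m jog '[{"tx":0,"ty":0,"tz":0,"roll":-0.149,"jaw":0.8},{"tx":0,"ty":0,"tz":0,"roll":-0.149,"jaw":0.8},{"tx":0,"ty":0,"tz":0,"roll":-0.149,"jaw":0.8},{"tx":0,"ty":0,"tz":0,"roll":-0.149,"jaw":0.8},{"tx":0,"ty":0,"tz":0,"roll":-0.149,"jaw":0.8},{"tx":0,"ty":0,"tz":0,"roll":-0.149,"jaw":0.8},{"tx":0,"ty":0,"tz":0,"roll":0,"jaw":0.8},{"tx":0,"ty":0,"tz":0,"roll":0,"jaw":0.8}]'
python3 -m jog '[{"tx":0,"ty":0,"tz":0,"roll":0,"jaw":0.35},{"tx":0,"ty":0,"tz":0,"roll":0,"jaw":0.35},{"tx":0,"ty":0,"tz":0,"roll":0,"jaw":0.35},{"tx":0,"ty":0,"tz":0,"roll":0,"jaw":0.35},{"tx":0,"ty":0,"tz":0,"roll":0,"jaw":0.35},{"tx":0,"ty":0,"tz":0,"roll":0,"jaw":0.35},{"tx":0,"ty":0,"tz":0,"roll":0,"jaw":0.35}]'
python3 -c "
from h import *
to([.447,.2875,.037])"
```

```text
[ 2.07985792e+01  4.18729012e+01  1.03693816e+02 -3.69604165e-04
  3.43966334e+01  1.67392878e+01]
time_s: 6.05
position: [0.4464, 0.2884, 0.0374]
tcp_rot: [[-0.623, 0.782, -0.0], [0.782, 0.623, -0.0], [0.0, -0.0, -1.0]]
force: [-0.4, -0.3, -0.1]
opening: 0.799
grasp_force: 0.0
time_s: 6.85
position: [0.4464, 0.2884, 0.0374]
tcp_rot: [[-1.0, 0.013, -0.0], [0.013, 1.0, -0.0], [0.0, -0.0, -1.0]]
force: [-0.2, -0.5, 0.6]
opening: 0.801
grasp_force: 0.0
time_s: 7.55
position: [0.4465, 0.2884, 0.0376]
tcp_rot: [[-1.0, 0.01, 0.0], [0.01, 1.0, 0.0], [-0.0, 0.0, -1.0]]
force: [-1.3, 0.5, 0.3]
opening: 0.455
grasp_force: 30.0
to [0.447  0.2875 0.037 ] tx,ty,tz [-0.05 -0.09  0.06] yaw tool y 1.5608 tilt [ 0.  0. -1.] pos [0.4465 0.2884 0.0376] t 7.55 op 0.455 F [-1.3  0.5  0.3] g 30.0
```

```bash

python3 -m jog '[{"tx":0,"ty":0,"tz":-2,"roll":0,"jaw":0.35},{"tx":0,"ty":0,"tz":-4,"roll":0.149,"jaw":0.35},{"tx":0,"ty":0,"tz":-3,"roll":0.149,"jaw":0.35},{"tx":0,"ty":0,"tz":0,"roll":0.149,"jaw":0.35},{"tx":0,"ty":0,"tz":0,"roll":0.149,"jaw":0.35},{"tx":0,"ty":0,"tz":0,"roll":0.149,"jaw":0.35},{"tx":0,"ty":0,"tz":0,"roll":0.149,"jaw":0.35},{"tx":0,"ty":0,"tz":0,"roll":0.149,"jaw":0.35}]' 
python3 -m jog '[{"tx":0,"ty":0,"tz":0,"roll":0.149,"jaw":0.35},{"tx":0,"ty":0,"tz":0,"roll":0.149,"jaw":0.35},{"tx":0,"ty":0,"tz":0,"roll":0.149,"jaw":0.35},{"tx":0,"ty":0,"tz":0,"roll":0,"jaw":0.35},{"tx":0,"ty":0,"tz":0,"roll":0,"jaw":0.35}]' >/dev/null
python3 -c "
from h import *
to(np.append(sh(0,.093),.0596))"
```

```text
time_s: 8.35
position: [0.4461, 0.2883, 0.1274]
tcp_rot: [[-0.49, 0.872, -0.001], [0.872, 0.49, -0.0], [0.0, -0.001, -1.0]]
force: [-0.5, 1.0, -0.7]
opening: 0.454
grasp_force: 30.0
to [0.554  0.1155 0.0596] tx,ty,tz [-18.03   9.46   6.78] yaw tool y 0.0741 tilt [-0. -0. -1.] pos [0.4463 0.2883 0.1274] t 8.85 op 0.453 F [ 0.8 -0.1 -1.1] g 30.0
```

```bash

python3 -m jog '[{"tx":-3.6,"ty":1.89,"tz":0,"roll":0,"jaw":0.35},{"tx":-3.6,"ty":1.89,"tz":0,"roll":0,"jaw":0.35},{"tx":-3.6,"ty":1.89,"tz":0,"roll":0,"jaw":0.35},{"tx":-3.6,"ty":1.89,"tz":0,"roll":0,"jaw":0.35},{"tx":-3.6,"ty":1.89,"tz":0,"roll":0,"jaw":0.35},{"tx":0,"ty":0,"tz":2,"roll":0,"jaw":0.35},{"tx":0,"ty":0,"tz":1,"roll":0,"jaw":0.35},{"tx":0,"ty":0,"tz":0,"roll":0,"jaw":0.35}]' >/dev/null
python3 -c "
from h import *
to(np.append(sh(0,.093),.0596))
T=cam('top');S=cam('side')
a=cv2.resize(T['img'][190:270,180:300,::-1],None,fx=4,fy=4,interpolation=cv2.INTER_CUBIC)
b=cv2.resize(S['img'][215:295,240:320,::-1],None,fx=4,fy=4,interpolation=cv2.INTER_CUBIC)
cv2.imwrite('pics/t2.png',np.hstack([a,b]))"
```

```text
to [0.554  0.1155 0.0596] tx,ty,tz [-0.04  0.28  3.62] yaw tool y 0.0723 tilt [-0.005  0.    -1.   ] pos [0.5513 0.1157 0.0958] t 9.65 op 0.452 F [ 0.6 -0.8 -1. ] g 30.0
```

View pics/t2.png

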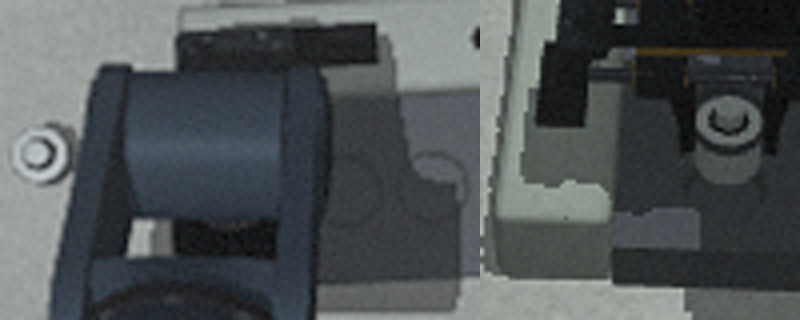

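```bash

python3 -m jog '[{"tx":0,"ty":0.28,"tz":0,"roll":0,"jaw":0.35},{"tx":0,"ty":0,"tz":0,"roll":0,"jaw":0.35}]' >/dev/null
python3 -c "
from h import *
S=cam('side');p=onz(S,(301.4,245.4),.1062);print(p)
p=onz(S,(301.0,244.6),.1062);print(p)
to(np.append(sh(0,.093),.0596))"
```

```text
[0.55189719 0.12722304 0.1062    ]
[0.55301343 0.1248445  0.1062    ]
to [0.554  0.1155 0.0596] tx,ty,tz [-0.07 -0.3   3.86] yaw tool y 0.0723 tilt [ 0.002  0.    -1.   ] pos [0.5568 0.1164 0.0982] t 10.0 op 0.449 F [ 0.5 -0.1 -1.5] g 30.0
```

```bash

python3 -m jog '[{"tx":0,"ty":0,"tz":0,"roll":0,"jaw":0.35},{"tx":0,"ty":0,"tz":0,"roll":0,"jaw":0.35}]' >/dev/null
python3 -c "
from h import *
to(np.append(sh(0,.093),.0596))"
```

```text
to [0.554  0.1155 0.0596] tx,ty,tz [-0.03 -0.24  3.82] yaw tool y 0.0714 tilt [ 0. -0. -1.] pos [0.5563 0.116  0.0978] t 10.2 op 0.454 F [ 0.4  0.1 -0.7] g 30.0
```

```bash

python3 -m jog '[{"tx":0,"ty":-0.24,"tz":0.8,"roll":0,"jaw":0.35},{"tx":0,"ty":0,"tz":0.6,"roll":0,"jaw":0.35},{"tx":0,"ty":0,"tz":0.6,"roll":0,"jaw":0.35},{"tx":0,"ty":0,"tz":0.6,"roll":0,"jaw":0.35},{"tx":0,"ty":0,"tz":0.6,"roll":0,"jaw":0.35},{"tx":0,"ty":0,"tz":0,"roll":0,"jaw":0.35},{"tx":0,"ty":0,"tz":0,"roll":0,"jaw":0.35},{"tx":0,"ty":0,"tz":0,"roll":0,"jaw":0.35}]' >/dev/null
python3 -c "
from h import *
to(np.append(sh(0,.093),.0596))"
```

```text
to [0.554  0.1155 0.0596] tx,ty,tz [-0.01 -0.02  0.61] yaw tool y 0.071 tilt [ 0.  0. -1.] pos [0.5541 0.1156 0.0657] t 11.0 op 0.452 F [ 0.8  0.5 -0.6] g 30.0
```

```bash

python3 -m jog '[{"tx":0,"ty":0,"tz":0.5,"roll":0,"jaw":0.35},{"tx":0,"ty":0,"tz":0,"roll":0,"jaw":0.35},{"tx":0,"ty":0,"tz":0,"roll":0,"jaw":0.75},{"tx":0,"ty":0,"tz":0,"roll":0,"jaw":0.75},{"tx":0,"ty":0,"tz":0,"roll":0,"jaw":0.75},{"tx":0,"ty":0,"tz":-1.5,"roll":0,"jaw":0.75},{"tx":0,"ty":0,"tz":-3,"roll":0,"jaw":0.75},{"tx":0,"ty":0,"tz":0,"roll":0,"jaw":0}]'
python3 -m jog '[{"tx":0,"ty":0,"tz":0,"roll":0,"jaw":0},{"tx":0,"ty":0,"tz":0,"roll":0,"jaw":0},{"tx":0,"ty":0,"tz":0,"roll":0,"jaw":0},{"tx":0,"ty":0,"tz":0,"roll":0,"jaw":0},{"tx":0,"ty":0,"tz":0,"roll":0,"jaw":0},{"tx":0,"ty":0,"tz":0,"roll":0,"jaw":0},{"tx":0,"ty":0,"tz":0,"roll":0,"jaw":0}]'
python3 -c "
from h import *
to(np.append(sh(0,.093),.080))
S=cam('side');T=cam('top')
a=cv2.resize(T['img'][190:270,180:300,::-1],None,fx=4,fy=4,interpolation=cv2.INTER_CUBIC)
b=cv2.resize(S['img'][215:295,240:320,::-1],None,fx=4,fy=4,interpolation=cv2.INTER_CUBIC)
cv2.imwrite('pics/t3.png',np.hstack([a,b]))"
```

```text
time_s: 11.8
position: [0.5565, 0.1157, 0.1088]
tcp_rot: [[-0.071, 0.997, 0.007], [0.997, 0.071, 0.0], [-0.0, 0.007, -1.0]]
force: [0.6, -0.1, 0.8]
opening: 0.705
grasp_force: 0.0
time_s: 12.5
position: [0.5539, 0.1156, 0.1054]
tcp_rot: [[-0.071, 0.997, -0.0], [0.997, 0.071, 0.0], [0.0, -0.0, -1.0]]
force: [-0.0, -0.1, -0.1]
opening: 0.103
grasp_force: 0.0
to [0.554  0.1155 0.08  ] tx,ty,tz [-0.01  0.01  2.54] yaw tool y 0.071 tilt [-0.  0. -1.] pos [0.5539 0.1156 0.1054] t 12.5 op 0.103 F [-0.  -0.1 -0.1] g 0.0
```

View pics/t3.png

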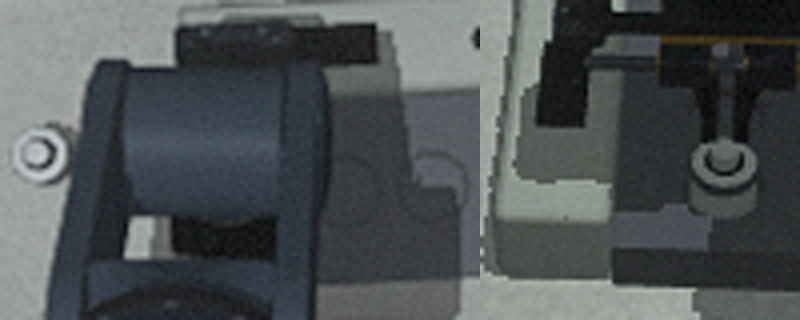

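```bash

python3 -m jog '[{"tx":0,"ty":0,"tz":0,"roll":0,"jaw":0},{"tx":0,"ty":0,"tz":1.2,"roll":0,"jaw":0},{"tx":0,"ty":0,"tz":0.5,"roll":0,"jaw":0},{"tx":0,"ty":0,"tz":0.5,"roll":0,"jaw":0},{"tx":0,"ty":0,"tz":0.4,"roll":0,"jaw":0},{"tx":0,"ty":0,"tz":0.1,"roll":0,"jaw":0},{"tx":0,"ty":0,"tz":0,"roll":0,"jaw":0},{"tx":0,"ty":0,"tz":0,"roll":0,"jaw":0}]'
```

```text
time_s: 13.4
position: [0.5538, 0.1156, 0.0799]
tcp_rot: [[-0.071, 0.997, -0.0], [0.997, 0.071, -0.0], [-0.0, -0.0, -1.0]]
force: [-3.0, -0.9, 13.4]
opening: 0.004
grasp_force: 6.6
```

```bash

python3 -m jog '[{"tx":0,"ty":0,"tz":-3,"roll":0,"jaw":0},{"tx":0,"ty":0,"tz":-3.5,"roll":0,"jaw":0.5},{"tx":3.7,"ty":0.9,"tz":0,"roll":0,"jaw":0.9},{"tx":3.7,"ty":0.9,"tz":0,"roll":0,"jaw":0.9},{"tx":3.7,"ty":0.9,"tz":0,"roll":0,"jaw":0.9},{"tx":3.7,"ty":0.9,"tz":0,"roll":0,"jaw":0.9},{"tx":0,"ty":0,"tz":0,"roll":0,"jaw":0.9},{"tx":0,"ty":0,"tz":0,"roll":0,"jaw":0.9}]' >/dev/null
python3 -m jog '[{"tx":0,"ty":0,"tz":0,"roll":0,"jaw":0.9},{"tx":0,"ty":0,"tz":0,"roll":0,"jaw":0.9},{"tx":0,"ty":0,"tz":0,"roll":0,"jaw":0.9}]' >/dev/null
python3 -c "
from h import *
to([.5805,.269,.038])
S=cam('side');T=cam('top')
a=cv2.resize(T['img'][190:270,140:260,::-1],None,fx=4,fy=4,interpolation=cv2.INTER_CUBIC)
b=cv2.resize(S['img'][285:365,240:320,::-1],None,fx=4,fy=4,interpolation=cv2.INTER_CUBIC)
cv2.imwrite('pics/t4.png',np.hstack([a,b]))
print([proj(S,p) for p in([.5805,.269,.036],[.5805,.269,.048],[.576,.37,.036])])"
```

```text
to [0.5805 0.269  0.038 ] tx,ty,tz [ 0.44  0.16 10.55] yaw tool y 0.0693 tilt [-0.001 -0.    -1.   ] pos [0.5793 0.2645 0.1435] t 14.5 op 0.829 F [-0.1 -0.2  1. ] g 0.0
[array([282.29111212, 313.34076566]), array([282.29161464, 310.13476854]), array([279.14294622, 354.24197548])]
```

View pics/t4.png

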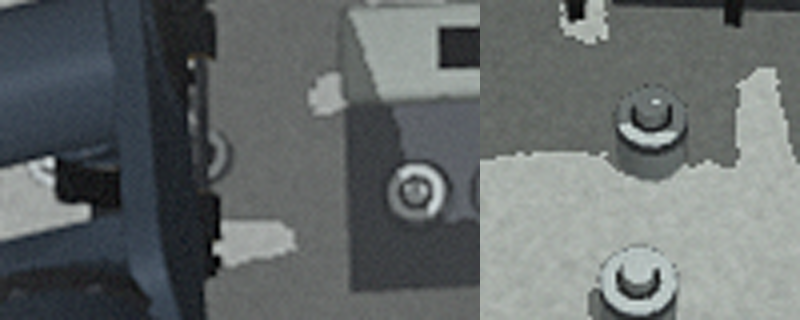

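```bash

python3 -m jog '[{"tx":0.44,"ty":0.16,"tz":4,"roll":0,"jaw":0.9},{"tx":0,"ty":0,"tz":4,"roll":0,"jaw":0.9},{"tx":0,"ty":0,"tz":2.5,"roll":0,"jaw":0.9},{"tx":0,"ty":0,"tz":0,"roll":0,"jaw":0.9},{"tx":0,"ty":0,"tz":0,"roll":0,"jaw":0.9},{"tx":0,"ty":0,"tz":0,"roll":0,"jaw":0.35},{"tx":0,"ty":0,"tz":0,"roll":0,"jaw":0.35},{"tx":0,"ty":0,"tz":0,"roll":0,"jaw":0.35}]'
python3 -m jog '[{"tx":0,"ty":0,"tz":0,"roll":0,"jaw":0.35},{"tx":0,"ty":0,"tz":0,"roll":0,"jaw":0.35},{"tx":0,"ty":0,"tz":0,"roll":0,"jaw":0.35},{"tx":0,"ty":0,"tz":0,"roll":0,"jaw":0.35}]'
```

```text
time_s: 15.4
position: [0.5816, 0.2705, 0.0402]
tcp_rot: [[-0.071, 0.997, 0.003], [0.997, 0.071, 0.001], [0.001, 0.003, -1.0]]
force: [-0.1, -0.4, -0.1]
opening: 0.709
grasp_force: 0.0
time_s: 15.8
position: [0.5807, 0.2703, 0.0388]
tcp_rot: [[-0.071, 0.997, 0.0], [0.997, 0.071, 0.0], [0.0, 0.0, -1.0]]
force: [-0.1, -0.4, 1.4]
opening: 0.452
grasp_force: 30.0
```

```bash

python3 -m jog '[{"tx":0,"ty":0,"tz":-3,"roll":0,"jaw":0.35},{"tx":0,"ty":0,"tz":-4,"roll":0,"jaw":0.35},{"tx":-3,"ty":-0.5,"tz":-2.5,"roll":0,"jaw":0.35},{"tx":-4.5,"ty":-0.8,"tz":0,"roll":0,"jaw":0.35},{"tx":-4.5,"ty":-0.8,"tz":0,"roll":0,"jaw":0.35},{"tx":-4.5,"ty":-0.8,"tz":0,"roll":0,"jaw":0.35},{"tx":-4.8,"ty":-0.8,"tz":0,"roll":0,"jaw":0.35},{"tx":0,"ty":0,"tz":0,"roll":0,"jaw":0.35}]' >/dev/null
python3 -m jog '[{"tx":0,"ty":0,"tz":0,"roll":0,"jaw":0.35},{"tx":0,"ty":0,"tz":0,"roll":0,"jaw":0.35},{"tx":0,"ty":0,"tz":0,"roll":0,"jaw":0.35}]' >/dev/null
python3 -c "
from h import *
to(np.append(sh(0,.032),.0608))"
```

```text
to [0.5579 0.0546 0.0608] tx,ty,tz [-0.2  -0.1   7.26] yaw tool y 0.0731 tilt [-0.  0. -1.] pos [0.5588 0.0567 0.1334] t 16.9 op 0.451 F [-0.2 -0.1 -0.6] g 30.0
```

```bash

python3 -m jog '[{"tx":-0.2,"ty":-0.1,"tz":3,"roll":0,"jaw":0.35},{"tx":0,"ty":0,"tz":0,"roll":0,"jaw":0.35},{"tx":0,"ty":0,"tz":1.2,"roll":0,"jaw":0.35},{"tx":0,"ty":0,"tz":0.8,"roll":0,"jaw":0.35},{"tx":0,"ty":0,"tz":0.8,"roll":0,"jaw":0.35},{"tx":0,"ty":0,"tz":0.8,"roll":0,"jaw":0.35},{"tx":0,"ty":0,"tz":0,"roll":0,"jaw":0.35},{"tx":0,"ty":0,"tz":0,"roll":0,"jaw":0.35}]' >/dev/null
python3 -c "
from h import *
to(np.append(sh(0,.032),.0608))"
```

```text
to [0.5579 0.0546 0.0608] tx,ty,tz [0.15 0.01 0.66] yaw tool y 0.0709 tilt [-0.  0. -1.] pos [0.558  0.0531 0.0674] t 17.7 op 0.454 F [-0.1 -0.5 -0.9] g 30.0
```

```bash

python3 -m jog '[{"tx":0.15,"ty":0,"tz":0.2,"roll":0,"jaw":0.35},{"tx":0,"ty":0,"tz":0.35,"roll":0,"jaw":0.35},{"tx":0,"ty":0,"tz":0,"roll":0,"jaw":0.35},{"tx":0,"ty":0,"tz":0,"roll":0,"jaw":0.75},{"tx":0,"ty":0,"tz":0,"roll":0,"jaw":0.75},{"tx":0,"ty":0,"tz":0,"roll":0,"jaw":0.75},{"tx":0,"ty":0,"tz":-1.5,"roll":0,"jaw":0.75},{"tx":0,"ty":0,"tz":-3,"roll":0,"jaw":0.75}]'
python3 -m jog '[{"tx":0,"ty":0,"tz":0,"roll":0,"jaw":0},{"tx":0,"ty":0,"tz":0,"roll":0,"jaw":0},{"tx":0,"ty":0,"tz":0,"roll":0,"jaw":0},{"tx":0,"ty":0,"tz":0,"roll":0,"jaw":0},{"tx":0,"ty":0,"tz":0,"roll":0,"jaw":0},{"tx":0,"ty":0,"tz":0,"roll":0,"jaw":0},{"tx":0,"ty":0,"tz":0,"roll":0,"jaw":0},{"tx":0,"ty":0,"tz":0,"roll":0,"jaw":0}]' >/dev/null
python3 -c "
from h import *
to(np.append(sh(0,.031),.080))"
```

```text
time_s: 18.5
position: [0.5561, 0.0547, 0.1057]
tcp_rot: [[-0.071, 0.997, -0.005], [0.997, 0.071, 0.001], [0.001, -0.005, -1.0]]
force: [0.8, -0.4, 0.3]
opening: 0.731
grasp_force: 0.0
to [0.558  0.0536 0.08  ] tx,ty,tz [-0.1   0.01  2.69] yaw tool y 0.0709 tilt [-0.  0. -1.] pos [0.5578 0.0546 0.1069] t 19.3 op 0.105 F [ 1.  -0.5 -0.1] g 0.0
```

```bash

python3 -m jog '[{"tx":-0.05,"ty":0,"tz":0,"roll":0,"jaw":0},{"tx":0,"ty":0,"tz":1.35,"roll":0,"jaw":0},{"tx":0,"ty":0,"tz":0.5,"roll":0,"jaw":0},{"tx":0,"ty":0,"tz":0.5,"roll":0,"jaw":0},{"tx":0,"ty":0,"tz":0.4,"roll":0,"jaw":0},{"tx":0,"ty":0,"tz":0.1,"roll":0,"jaw":0},{"tx":0,"ty":0,"tz":0,"roll":0,"jaw":0},{"tx":0,"ty":0,"tz":0,"roll":0,"jaw":0}]'
python3 -m jog '[{"tx":0,"ty":0,"tz":-3,"roll":0,"jaw":0},{"tx":0,"ty":0,"tz":-3.5,"roll":0,"jaw":0.5},{"tx":4.8,"ty":0.6,"tz":0,"roll":0,"jaw":0.9},{"tx":4.8,"ty":0.6,"tz":0,"roll":0,"jaw":0.9},{"tx":4.8,"ty":0.6,"tz":0,"roll":0,"jaw":0.9},{"tx":4.8,"ty":0.6,"tz":0,"roll":0,"jaw":0.9},{"tx":4.8,"ty":0.6,"tz":0,"roll":0,"jaw":0.9},{"tx":4.8,"ty":0.6,"tz":0,"roll":0,"jaw":0.9}]' >/dev/null
python3 -m jog '[{"tx":2.5,"ty":0,"tz":0,"roll":0,"jaw":0.9},{"tx":0,"ty":0,"tz":0,"roll":0,"jaw":0.9},{"tx":0,"ty":0,"tz":0,"roll":0,"jaw":0.9},{"tx":0,"ty":0,"tz":0,"roll":0,"jaw":0.9},{"tx":0,"ty":0,"tz":0,"roll":0,"jaw":0.9}]' >/dev/null
python3 -c "
from h import *
to([.576,.370,.038])
S=cam('side');T=cam('top')
a=cv2.resize(T['img'][190:270,140:260,::-1],None,fx=4,fy=4,interpolation=cv2.INTER_CUBIC)
b=cv2.resize(S['img'][325:405,240:320,::-1],None,fx=4,fy=4,interpolation=cv2.INTER_CUBIC)
cv2.imwrite('pics/t5.png',np.hstack([a,b]))"
```

```text
time_s: 20.1
position: [0.5577, 0.0541, 0.0798]
tcp_rot: [[-0.071, 0.997, -0.0], [0.997, 0.071, -0.0], [-0.0, -0.0, -1.0]]
force: [-2.2, -0.1, 12.4]
opening: 0.004
grasp_force: 6.7
to [0.576 0.37  0.038] tx,ty,tz [ 0.25  0.45 10.53] yaw tool y 0.069 tilt [-0.001 -0.001 -1.   ] pos [0.5718 0.3672 0.1433] t 21.4 op 0.887 F [-0.1  0.4 -0.5] g 0.0
```

View pics/t5.png

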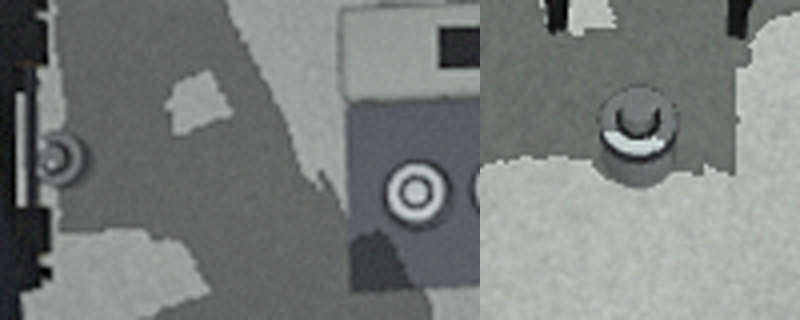

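```bash

python3 -m jog '[{"tx":0.2,"ty":0.4,"tz":4,"roll":0,"jaw":0.9},{"tx":0,"ty":0,"tz":4,"roll":0,"jaw":0.9},{"tx":0,"ty":0,"tz":2.5,"roll":0,"jaw":0.9},{"tx":0,"ty":0,"tz":0,"roll":0,"jaw":0.9},{"tx":0,"ty":0,"tz":0,"roll":0,"jaw":0.35},{"tx":0,"ty":0,"tz":0,"roll":0,"jaw":0.35},{"tx":0,"ty":0,"tz":0,"roll":0,"jaw":0.35},{"tx":0,"ty":0,"tz":0,"roll":0,"jaw":0.35}]' >/dev/null
python3 -m jog '[{"tx":0,"ty":0,"tz":0,"roll":0,"jaw":0.35},{"tx":0,"ty":0,"tz":0,"roll":0,"jaw":0.35},{"tx":0,"ty":0,"tz":0,"roll":0,"jaw":0.35},{"tx":0,"ty":0,"tz":0,"roll":0,"jaw":0.35}]'
python3 -m jog '[{"tx":0,"ty":0,"tz":-3,"roll":0,"jaw":0.35},{"tx":0,"ty":0,"tz":-4,"roll":0,"jaw":0.35},{"tx":-3,"ty":-0.4,"tz":-2.5,"roll":0,"jaw":0.35},{"tx":-4.8,"ty":-0.5,"tz":0,"roll":0,"jaw":0.35},{"tx":-4.8,"ty":-0.5,"tz":0,"roll":0,"jaw":0.35},{"tx":-4.8,"ty":-0.5,"tz":0,"roll":0,"jaw":0.35},{"tx":-4.8,"ty":-0.5,"tz":0,"roll":0,"jaw":0.35},{"tx":-4.8,"ty":-0.5,"tz":0,"roll":0,"jaw":0.35}]' >/dev/null
python3 -m jog '[{"tx":-4.8,"ty":-0.5,"tz":0,"roll":0,"jaw":0.35},{"tx":-4.8,"ty":-0.5,"tz":0,"roll":0,"jaw":0.35},{"tx":-1.5,"ty":-0.4,"tz":0,"roll":0,"jaw":0.35},{"tx":0,"ty":0,"tz":0,"roll":0,"jaw":0.35},{"tx":0,"ty":0,"tz":0,"roll":0,"jaw":0.35},{"tx":0,"ty":0,"tz":0,"roll":0,"jaw":0.35}]' >/dev/null
python3 -c "
from h import *
to(np.append(sh(0,-.031),.0608))"
```

```text
time_s: 22.7
position: [0.5758, 0.3714, 0.0392]
tcp_rot: [[-0.071, 0.997, 0.001], [0.997, 0.071, 0.0], [0.0, 0.001, -1.0]]
force: [-0.5, 0.4, 5.0]
opening: 0.453
grasp_force: 30.0
to [ 0.562  -0.0082  0.0608] tx,ty,tz [0.19 0.29 7.25] yaw tool y 0.0726 tilt [-0.001  0.001 -1.   ] pos [ 0.5593 -0.0103  0.1333] t 24.1 op 0.453 F [ 0.1  0.3 -2. ] g 30.0
```

```bash

python3 -m jog '[{"tx":0.27,"ty":0.29,"tz":3,"roll":0,"jaw":0.35},{"tx":0,"ty":0,"tz":0,"roll":0,"jaw":0.35},{"tx":0,"ty":0,"tz":1.2,"roll":0,"jaw":0.35},{"tx":0,"ty":0,"tz":0.8,"roll":0,"jaw":0.35},{"tx":0,"ty":0,"tz":0.8,"roll":0,"jaw":0.35},{"tx":0,"ty":0,"tz":0.8,"roll":0,"jaw":0.35},{"tx":0,"ty":0,"tz":0,"roll":0,"jaw":0.35},{"tx":0,"ty":0,"tz":0,"roll":0,"jaw":0.35}]' >/dev/null
python3 -c "
from h import *
to(np.append(sh(0,-.030),.0608))"
```

```text
to [ 0.5619 -0.0072  0.0608] tx,ty,tz [ 0.19 -0.02  0.66] yaw tool y 0.0708 tilt [-0.  0. -1.] pos [ 0.5623 -0.0091  0.0674] t 24.9 op 0.448 F [-0.3 -0.5 -1. ] g 30.0
```

```bash

python3 -m jog '[{"tx":0.15,"ty":0,"tz":0.2,"roll":0,"jaw":0.35},{"tx":0,"ty":0,"tz":0.35,"roll":0,"jaw":0.35},{"tx":0,"ty":0,"tz":0,"roll":0,"jaw":0.35},{"tx":0,"ty":0,"tz":0,"roll":0,"jaw":0.75},{"tx":0,"ty":0,"tz":0,"roll":0,"jaw":0.75},{"tx":0,"ty":0,"tz":0,"roll":0,"jaw":0.75},{"tx":0,"ty":0,"tz":-1.5,"roll":0,"jaw":0.75},{"tx":0,"ty":0,"tz":-3,"roll":0,"jaw":0.75}]'
python3 -m jog '[{"tx":0,"ty":0,"tz":0,"roll":0,"jaw":0},{"tx":0,"ty":0,"tz":0,"roll":0,"jaw":0},{"tx":0,"ty":0,"tz":0,"roll":0,"jaw":0},{"tx":0,"ty":0,"tz":0,"roll":0,"jaw":0},{"tx":0,"ty":0,"tz":0,"roll":0,"jaw":0},{"tx":0,"ty":0,"tz":0,"roll":0,"jaw":0},{"tx":0,"ty":0,"tz":0,"roll":0,"jaw":0},{"tx":0,"ty":0,"tz":0,"roll":0,"jaw":0}]' >/dev/null
python3 -c "
from h import *
to(np.append(sh(0,-.031),.080))"
```

```text
time_s: 25.7
position: [0.5605, -0.0073, 0.1057]
tcp_rot: [[-0.071, 0.997, -0.005], [0.997, 0.071, 0.001], [0.001, -0.005, -1.0]]
force: [0.3, 0.1, 0.2]
opening: 0.732
grasp_force: 0.0
to [ 0.562  -0.0082  0.08  ] tx,ty,tz [-0.07 -0.01  2.69] yaw tool y 0.071 tilt [-0.  0. -1.] pos [ 0.5621 -0.0075  0.1069] t 26.5 op 0.108 F [-0.5  0.2 -0.9] g 0.0
```

```bash

python3 -m jog '[{"tx":-0.05,"ty":0,"tz":0,"roll":0,"jaw":0},{"tx":0,"ty":0,"tz":1.35,"roll":0,"jaw":0},{"tx":0,"ty":0,"tz":0.5,"roll":0,"jaw":0},{"tx":0,"ty":0,"tz":0.5,"roll":0,"jaw":0},{"tx":0,"ty":0,"tz":0.4,"roll":0,"jaw":0},{"tx":0,"ty":0,"tz":0.1,"roll":0,"jaw":0},{"tx":0,"ty":0,"tz":0,"roll":0,"jaw":0},{"tx":0,"ty":0,"tz":0,"roll":0,"jaw":0}]'
python3 -m jog '[{"tx":0,"ty":0,"tz":-3,"roll":0,"jaw":0},{"tx":0,"ty":0,"tz":-3.5,"roll":0,"jaw":0},{"tx":-4.2,"ty":-2,"tz":0,"roll":0,"jaw":0},{"tx":-4.2,"ty":-2,"tz":0,"roll":0,"jaw":0},{"tx":-4.2,"ty":-2,"tz":0,"roll":0,"jaw":0},{"tx":0,"ty":0,"tz":0,"roll":0,"jaw":0},{"tx":0,"ty":0,"tz":0,"roll":0,"jaw":0},{"tx":0,"ty":0,"tz":0,"roll":0,"jaw":0}]'
python3 -c "
from h import *
to(np.append(sh(-.06,-.158),.067))
S=cam('side');T=cam('top')
a=cv2.resize(T['img'][190:270,240:350,::-1],None,fx=4,fy=4,interpolation=cv2.INTER_CUBIC)
b=cv2.resize(S['img'][170:250,270:350,::-1],None,fx=4,fy=4,interpolation=cv2.INTER_CUBIC)
cv2.imwrite('pics/t6.png',np.hstack([a,b]))
print(landmark_of('side','slide_tab'))
print(landmark_of('top','slide_tab'))"
```

```text
time_s: 27.3
position: [0.5621, -0.0081, 0.0798]
tcp_rot: [[-0.071, 0.997, -0.0], [0.997, 0.071, -0.0], [-0.0, -0.0, -1.0]]
force: [-2.8, 0.3, 12.8]
opening: 0.004
grasp_force: 6.7
time_s: 28.1
position: [0.5112, -0.1371, 0.1431]
tcp_rot: [[-0.071, 0.997, -0.001], [0.997, 0.071, 0.001], [0.001, -0.001, -1.0]]
force: [-0.5, 0.6, -0.1]
opening: 0.009
grasp_force: 0.0
to [ 0.5104 -0.1389  0.067 ] tx,ty,tz [-0.17 -0.09  7.61] yaw tool y 0.0713 tilt [-0.001  0.001 -1.   ] pos [ 0.5112 -0.1371  0.1431] t 28.1 op 0.009 F [-0.5  0.6 -0.1] g 0.0
[{'point': [183.5, 310.0], 'p': 0.58}]
[]
```

View pics/t6.png

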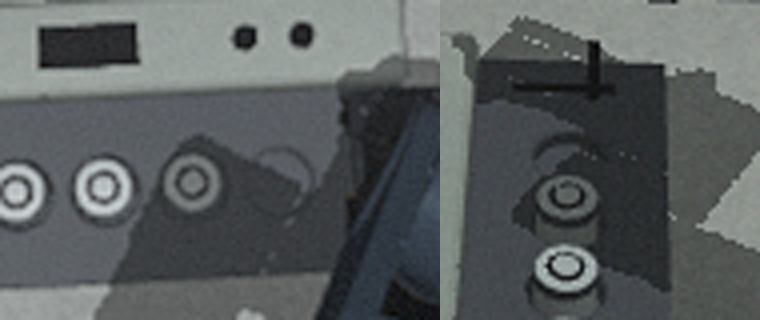

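```bash

python3 -c "
from h import *
S=cam('side');T=cam('top')
c,s=np.cos(YAW),np.sin(YAW)
for C,uv in((S,(310,181.5)),(S,(310,183.5)),(T,(333.6,239.5)),(T,(338,239))):
  p=onz(C,uv,.0675);d=p[:2]-[.56,.0227];print(p,'shaker',c*d[0]+s*d[1],-s*d[0]+c*d[1])"
```

```text
[ 0.54979095 -0.14558155  0.0675    ] shaker -0.02111809096927064 -0.16726306030733012
[ 0.54920701 -0.13724698  0.0675    ] shaker -0.021159434010367267 -0.15890816121508972
[ 0.55169469 -0.13358191  0.0675    ] shaker -0.018438943911114634 -0.1554124172614018
[ 0.55321813 -0.14578349  0.0675    ] shaker -0.01771126177906254 -0.16768718236924435
```

```bash

python3 -m jog '[{"tx":-0.2,"ty":-0.5,"tz":0,"roll":0,"jaw":0},{"tx":0,"ty":0,"tz":4,"roll":0,"jaw":0},{"tx":0,"ty":0,"tz":3.6,"roll":0,"jaw":0},{"tx":0,"ty":0,"tz":0,"roll":0,"jaw":0},{"tx":0,"ty":1,"tz":0,"roll":0,"jaw":0},{"tx":0,"ty":1,"tz":0,"roll":0,"jaw":0},{"tx":0,"ty":0,"tz":0,"roll":0,"jaw":0},{"tx":0,"ty":0,"tz":0,"roll":0,"jaw":0}]'
python3 -m jog '[{"tx":0,"ty":1,"tz":0,"roll":0,"jaw":0},{"tx":0,"ty":0.5,"tz":0,"roll":0,"jaw":0},{"tx":0,"ty":0,"tz":0,"roll":0,"jaw":0},{"tx":0,"ty":0,"tz":0,"roll":0,"jaw":0}]'
python3 -m jog '[{"tx":0,"ty":0.5,"tz":0,"roll":0,"jaw":0},{"tx":0,"ty":0.5,"tz":0,"roll":0,"jaw":0},{"tx":0,"ty":0,"tz":0,"roll":0,"jaw":0},{"tx":0,"ty":0,"tz":0,"roll":0,"jaw":0}]'
```

```text
time_s: 29.2
position: [0.5278, -0.1392, 0.0691]
tcp_rot: [[-0.072, 0.997, 0.003], [0.997, 0.072, -0.002], [-0.002, 0.003, -1.0]]
force: [0.3, 0.2, 0.3]
opening: 0.003
grasp_force: 0.0
time_s: 29.6
position: [0.5411, -0.1377, 0.0675]
tcp_rot: [[-0.071, 0.997, -0.001], [0.997, 0.071, 0.0], [0.0, -0.001, -1.0]]
force: [-0.7, -0.0, 1.2]
opening: 0.01
grasp_force: 0.5
time_s: 30.0
position: [0.5506, -0.1369, 0.0673]
tcp_rot: [[-0.071, 0.997, -0.002], [0.997, 0.071, 0.001], [0.001, -0.002, -1.0]]
force: [-4.8, -1.0, 1.1]
opening: 0.005
grasp_force: 2.3
```

```bash

python3 -m jog '[{"tx":0,"ty":0.5,"tz":0,"roll":0,"jaw":0},{"tx":0,"ty":0.5,"tz":0,"roll":0,"jaw":0},{"tx":0,"ty":0,"tz":0,"roll":0,"jaw":0},{"tx":0,"ty":0,"tz":0,"roll":0,"jaw":0}]'
python3 -m jog '[{"tx":0,"ty":0.5,"tz":0,"roll":0,"jaw":0},{"tx":0,"ty":0.3,"tz":0,"roll":0,"jaw":0},{"tx":0,"ty":0,"tz":0,"roll":0,"jaw":0},{"tx":0,"ty":0,"tz":0,"roll":0,"jaw":0},{"tx":0,"ty":0,"tz":0,"roll":0,"jaw":0}]'
```

```text
time_s: 30.4
position: [0.56, -0.1362, 0.0672]
tcp_rot: [[-0.071, 0.997, -0.003], [0.997, 0.071, 0.001], [0.001, -0.003, -1.0]]
force: [-5.8, -3.0, 3.3]
opening: 0.008
grasp_force: 3.0
time_s: 30.9
position: [0.5663, -0.1357, 0.0672]
tcp_rot: [[-0.072, 0.997, -0.006], [0.997, 0.072, 0.001], [0.001, -0.006, -1.0]]
force: [-8.8, -2.6, 4.3]
opening: 0.008
grasp_force: 4.5
```

```bash

python3 -m jog '[{"tx":0,"ty":0.2,"tz":0,"roll":0,"jaw":0},{"tx":0,"ty":0.1,"tz":0,"roll":0,"jaw":0},{"tx":0,"ty":0,"tz":0,"roll":0,"jaw":0},{"tx":0,"ty":0,"tz":0,"roll":0,"jaw":0},{"tx":0,"ty":0,"tz":0,"roll":0,"jaw":0},{"tx":0,"ty":0,"tz":0,"roll":0,"jaw":0}]'
python3 - <<'E'
from h import *
S=cam('side');T=cam('top')
a=cv2.resize(T['img'][190:270,220:350,::-1],None,fx=3.6,fy=3.6,interpolation=cv2.INTER_CUBIC)
b=cv2.resize(S['img'][170:290,240:360,::-1],None,fx=2.4,fy=2.4,interpolation=cv2.INTER_CUBIC)
cv2.imwrite('pics/t7.png',np.hstack([a,b]))
E
```

```text
time_s: 31.5
position: [0.5665, -0.1357, 0.0673]
tcp_rot: [[-0.072, 0.997, -0.012], [0.997, 0.072, 0.001], [0.002, -0.012, -1.0]]
force: [-14.9, -5.6, 8.9]
opening: 0.005
grasp_force: 7.5
```

View pics/t7.png

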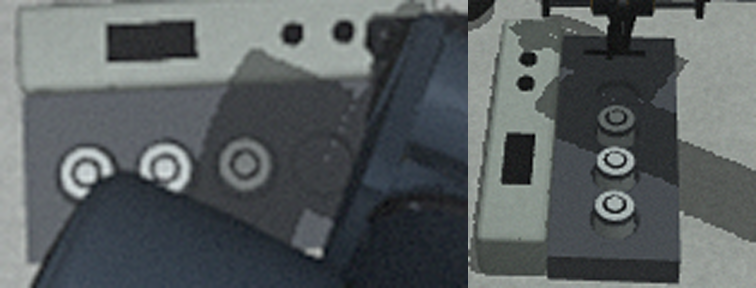

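```bash

python3 -m jog '[{"tx":0,"ty":-1.5,"tz":0,"roll":0,"jaw":0},{"tx":0,"ty":-2.5,"tz":0,"roll":0,"jaw":0},{"tx":0,"ty":-2.5,"tz":0,"roll":0,"jaw":0},{"tx":0,"ty":0,"tz":-4,"roll":0,"jaw":0},{"tx":0,"ty":0,"tz":-4,"roll":0,"jaw":0.5},{"tx":3.2,"ty":1.6,"tz":0,"roll":0,"jaw":0.75},{"tx":3.2,"ty":1.6,"tz":0,"roll":0,"jaw":0.75},{"tx":3.2,"ty":1.6,"tz":0,"roll":0,"jaw":0.75}]' 
python3 -m jog '[{"tx":3.2,"ty":1.6,"tz":0,"roll":0,"jaw":0.75},{"tx":0,"ty":0,"tz":0,"roll":0,"jaw":0.75},{"tx":0,"ty":0,"tz":0,"roll":0,"jaw":0.75},{"tx":0,"ty":0,"tz":0,"roll":0,"jaw":0.75}]'  >/dev/null
python3 -c "
from h import *
to(np.append(sh(0,-.031),.0600))"
```

```text
time_s: 32.4
position: [0.5511, -0.0404, 0.1486]
tcp_rot: [[-0.069, 0.998, 0.006], [0.998, 0.069, -0.001], [-0.001, 0.006, -1.0]]
force: [1.0, -0.7, 0.1]
opening: 0.283
grasp_force: 0.0
to [ 0.562  -0.0082  0.06  ] tx,ty,tz [ 0.04 -0.07  8.76] yaw tool y 0.0706 tilt [ 0.001 -0.    -1.   ] pos [ 0.5626 -0.0086  0.1476] t 32.8 op 0.652 F [ 0.   0.5 -0.4] g 0.0
```

```bash

python3 -m jog '[{"tx":0,"ty":-0.07,"tz":4,"roll":0,"jaw":0.75},{"tx":0,"ty":0,"tz":3,"roll":0,"jaw":0.75},{"tx":0,"ty":0,"tz":1.7,"roll":0,"jaw":0.75},{"tx":0,"ty":0,"tz":0,"roll":0,"jaw":0.75},{"tx":0,"ty":0,"tz":0,"roll":0,"jaw":0.75},{"tx":0,"ty":0,"tz":0,"roll":0,"jaw":0.35},{"tx":0,"ty":0,"tz":0,"roll":0,"jaw":0.35},{"tx":0,"ty":0,"tz":0,"roll":0,"jaw":0.35}]' >/dev/null
python3 -m jog '[{"tx":0,"ty":0,"tz":0,"roll":0,"jaw":0.35},{"tx":0,"ty":0,"tz":0,"roll":0,"jaw":0.35},{"tx":0,"ty":0,"tz":0,"roll":0,"jaw":0.35},{"tx":0,"ty":0,"tz":-2,"roll":0,"jaw":0.35},{"tx":0,"ty":0,"tz":-3,"roll":0,"jaw":0.35},{"tx":0,"ty":0,"tz":-3,"roll":0,"jaw":0.35}]'
python3 - <<'E'
from h import *
S=cam('side');T=cam('top')
a=cv2.resize(T['img'][200:310,340:440,::-1],None,fx=3,fy=3,interpolation=cv2.INTER_CUBIC)
b=cv2.resize(S['img'][135:245,270:390,::-1],None,fx=3,fy=3,interpolation=cv2.INTER_CUBIC)
cv2.imwrite('pics/t8.png',np.hstack([a,b]))
for n in('top','side'):print([(d['point'],d['p']) for d in landmark_of(n,'tray')],[(d['bbox'],d['p']) for d in trace(n,'tray')])
E
```

```text
time_s: 34.2
position: [0.5606, -0.0079, 0.1405]
tcp_rot: [[-0.071, 0.997, -0.003], [0.997, 0.071, 0.001], [0.001, -0.003, -1.0]]
force: [0.2, -1.0, -0.6]
opening: 0.452
grasp_force: 30.0
[([254.0, 398.2], 0.91), ([169.7, 362.8], 0.33)] [([377.7, 212.1, 44.7, 84.3], 0.82)]
[([158.5, 327.0], 0.87), ([205.2, 301.3], 0.71), ([184.0, 309.0], 0.57), ([174.4, 238.7], 0.28)] [([285.8, 143.7, 76.5, 27.1], 0.71)]
```

View pics/t8.png

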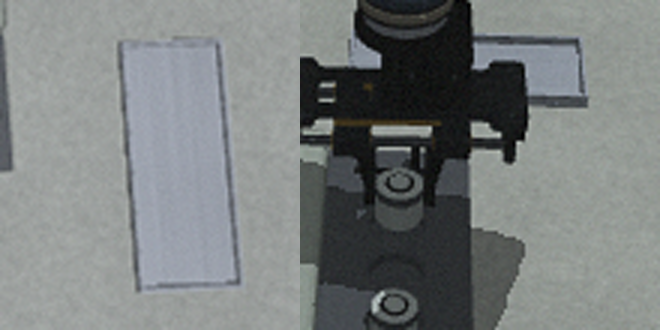

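```bash

python3 -m jog '[{"tx":-4.5,"ty":0,"tz":0,"roll":0,"jaw":0.35},{"tx":-4.5,"ty":0,"tz":0,"roll":0,"jaw":0.35},{"tx":-4.5,"ty":0,"tz":0,"roll":0,"jaw":0.35},{"tx":-4.5,"ty":0,"tz":0,"roll":0,"jaw":0.35},{"tx":-4.5,"ty":0,"tz":0,"roll":0,"jaw":0.35},{"tx":-4.5,"ty":0,"tz":0,"roll":0,"jaw":0.35},{"tx":-4.5,"ty":0,"tz":0,"roll":0,"jaw":0.35},{"tx":0,"ty":0,"tz":0,"roll":0,"jaw":0.35}]' >/dev/null
python3 -m jog '[{"tx":0,"ty":0,"tz":4,"roll":0,"jaw":0.35},{"tx":0,"ty":0,"tz":0,"roll":0,"jaw":0.35},{"tx":0,"ty":0,"tz":0,"roll":0,"jaw":0.35},{"tx":0,"ty":0,"tz":0,"roll":0,"jaw":0.35}]' >/dev/null
python3 -c "
from h import *
to([.586,-.3257,.0425])"
```

```text
to [ 0.586  -0.3257  0.0425] tx,ty,tz [-0.4   0.14  5.86] yaw tool y 0.0719 tilt [ 0. -0. -1.] pos [ 0.5843 -0.3218  0.1011] t 35.7 op 0.451 F [ 0.3 -0.5 -0.3] g 30.0
```

```bash

python3 -m jog '[{"tx":-0.4,"ty":0.14,"tz":3,"roll":0,"jaw":0.35},{"tx":0,"ty":0,"tz":1.5,"roll":0,"jaw":0.35},{"tx":0,"ty":0,"tz":0.7,"roll":0,"jaw":0.35},{"tx":0,"ty":0,"tz":0.5,"roll":0,"jaw":0.35},{"tx":0,"ty":0,"tz":0.2,"roll":0,"jaw":0.35},{"tx":0,"ty":0,"tz":0,"roll":0,"jaw":0.35},{"tx":0,"ty":0,"tz":0,"roll":0,"jaw":0.35}]'
python3 -c "
from h import *
S=cam('side')
b=cv2.resize(S['img'][125:185,270:390,::-1],None,fx=6,fy=6,interpolation=cv2.INTER_CUBIC)
cv2.imwrite('pics/t9.png',b)"
```

```text
time_s: 36.4
position: [0.5856, -0.3259, 0.0432]
tcp_rot: [[-0.071, 0.997, 0.0], [0.997, 0.071, 0.0], [0.0, 0.0, -1.0]]
force: [-2.2, 1.3, 6.2]
opening: 0.449
grasp_force: 30.0
```

View pics/t9.png

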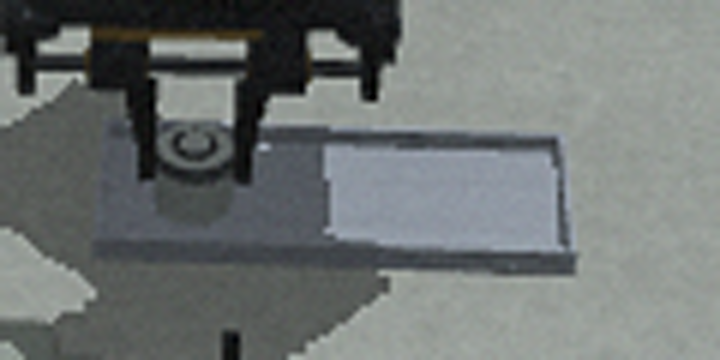

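```bash

python3 -m jog '[{"tx":0,"ty":0,"tz":0,"roll":0,"jaw":0.62},{"tx":0,"ty":0,"tz":0,"roll":0,"jaw":0.62},{"tx":0,"ty":0,"tz":0,"roll":0,"jaw":0.62},{"tx":0,"ty":0,"tz":-2,"roll":0,"jaw":0.62},{"tx":0,"ty":0,"tz":-4,"roll":0,"jaw":0.75},{"tx":0,"ty":0,"tz":-4.5,"roll":0,"jaw":0.75},{"tx":4.75,"ty":0,"tz":0,"roll":0,"jaw":0.75},{"tx":4.75,"ty":0,"tz":0,"roll":0,"jaw":0.75}]' >/dev/null
python3 -m jog '[{"tx":4.75,"ty":0,"tz":0,"roll":0,"jaw":0.75},{"tx":4.75,"ty":0,"tz":0,"roll":0,"jaw":0.75},{"tx":4.75,"ty":0,"tz":0,"roll":0,"jaw":0.75},{"tx":4.75,"ty":0,"tz":0,"roll":0,"jaw":0.75},{"tx":4.75,"ty":0,"tz":0,"roll":0,"jaw":0.75},{"tx":4.75,"ty":0,"tz":0,"roll":0,"jaw":0.75},{"tx":0,"ty":0,"tz":0,"roll":0,"jaw":0.75},{"tx":0,"ty":0,"tz":0,"roll":0,"jaw":0.75}]' >/dev/null
python3 -m jog '[{"tx":0,"ty":0,"tz":0,"roll":0,"jaw":0.75},{"tx":0,"ty":0,"tz":0,"roll":0,"jaw":0.75}]' >/dev/null
python3 -c "
from h import *
to(np.append(sh(0,.031),.0600))
S=cam('side')
a=cv2.resize(S['img'][125:185,270:390,::-1],None,fx=5,fy=5,interpolation=cv2.INTER_CUBIC)
b=cv2.resize(S['img'][215:275,240:360,::-1],None,fx=5,fy=5,interpolation=cv2.INTER_CUBIC)
cv2.imwrite('pics/t10.png',np.vstack([a,b]))"
```

```text
to [0.558  0.0536 0.06  ] tx,ty,tz [ 0.24 -0.1   8.66] yaw tool y 0.0689 tilt [ 0.001 -0.    -1.   ] pos [0.5591 0.0513 0.1466] t 38.25 op 0.751 F [-0.4 -0.6 -0.9] g 0.0
```

View pics/t10.png

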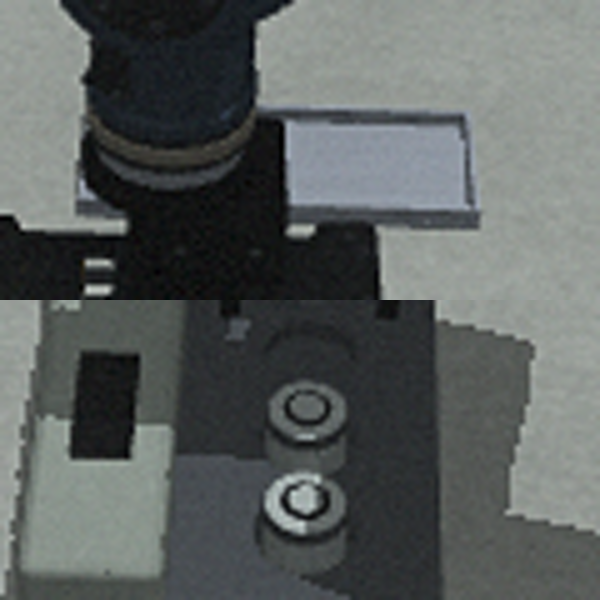

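```bash

python3 -m jog '[{"tx":0.24,"ty":-0.1,"tz":4,"roll":0,"jaw":0.75},{"tx":0,"ty":0,"tz":3,"roll":0,"jaw":0.75},{"tx":0,"ty":0,"tz":1.6,"roll":0,"jaw":0.75},{"tx":0,"ty":0,"tz":0,"roll":0,"jaw":0.75},{"tx":0,"ty":0,"tz":0,"roll":0,"jaw":0.75},{"tx":0,"ty":0,"tz":0,"roll":0,"jaw":0.35},{"tx":0,"ty":0,"tz":0,"roll":0,"jaw":0.35},{"tx":0,"ty":0,"tz":0,"roll":0,"jaw":0.35}]' >/dev/null
python3 -m jog '[{"tx":0,"ty":0,"tz":0,"roll":0,"jaw":0.35},{"tx":0,"ty":0,"tz":0,"roll":0,"jaw":0.35},{"tx":0,"ty":0,"tz":0,"roll":0,"jaw":0.35}]'
python3 -m jog '[{"tx":0,"ty":0,"tz":-2,"roll":0,"jaw":0.35},{"tx":0,"ty":0,"tz":-3,"roll":0,"jaw":0.35},{"tx":0,"ty":0,"tz":-3,"roll":0,"jaw":0.35},{"tx":-4.2,"ty":-0.8,"tz":0,"roll":0,"jaw":0.35},{"tx":-4.2,"ty":-0.8,"tz":0,"roll":0,"jaw":0.35},{"tx":-4.2,"ty":-0.8,"tz":0,"roll":0,"jaw":0.35},{"tx":-4.2,"ty":-0.8,"tz":0,"roll":0,"jaw":0.35},{"tx":-4.2,"ty":-0.8,"tz":0,"roll":0,"jaw":0.35}]' 
python3 -m jog '[{"tx":-4.2,"ty":-0.8,"tz":0,"roll":0,"jaw":0.35},{"tx":-4.2,"ty":-0.8,"tz":0,"roll":0,"jaw":0.35},{"tx":-4.2,"ty":-0.8,"tz":0,"roll":0,"jaw":0.35},{"tx":-4.0,"ty":-0.5,"tz":0,"roll":0,"jaw":0.35},{"tx":0,"ty":0,"tz":0,"roll":0,"jaw":0.35},{"tx":0,"ty":0,"tz":0,"roll":0,"jaw":0.35},{"tx":0,"ty":0,"tz":0,"roll":0,"jaw":0.35},{"tx":0,"ty":0,"tz":0,"roll":0,"jaw":0.35}]' >/dev/null
python3 -c "
from h import *
to([.516,-.3295,.0425])
S=cam('side');T=cam('top')
for n in('top','side'):print([(np.round(d['point']),round(d['p'],2)) for d in landmark_of(n,'tray')[:2]],[(np.round(d['point']),round(d['p'],2)) for d in landmark_of(n,'pot1')])
print(proj(T,[.516,-.33,0]),proj(S,[.516,-.33,0]),proj(S,[.586,-.3257,.004]))"
```

```text
time_s: 39.4
position: [0.5577, 0.0552, 0.0612]
tcp_rot: [[-0.071, 0.997, 0.001], [0.997, 0.071, -0.0], [-0.0, 0.001, -1.0]]
force: [-1.4, 0.3, 4.1]
opening: 0.447
grasp_force: 30.0
time_s: 40.2
position: [0.5317, -0.1584, 0.1402]
tcp_rot: [[-0.071, 0.997, -0.001], [0.997, 0.071, 0.0], [0.0, -0.001, -1.0]]
force: [0.7, -0.3, -0.4]
opening: 0.451
grasp_force: 30.0
to [ 0.516  -0.3295  0.0425] tx,ty,tz [-0.68  0.05  9.77] yaw tool y 0.0728 tilt [-0.001  0.001 -1.   ] pos [ 0.5151 -0.3229  0.1402] t 41.0 op 0.448 F [-0.8 -0.1  0.2] g 30.0
[(array([253., 400.]), 0.72)] [(array([240., 264.]), 0.74), (array([240., 244.]), 0.72), (array([224., 394.]), 0.64), (array([252., 402.]), 0.38)]
[(array([162., 326.]), 0.94), (array([172., 238.]), 0.57)] [(array([268., 301.]), 0.82), (array([131., 327.]), 0.6), (array([160., 298.]), 0.52)]
[397.74243711 254.20383147] [324.37411009 160.23760316] [301.52743774 158.55105392]
```

```bash

python3 -m jog '[{"tx":-0.65,"ty":0.0,"tz":4,"roll":0,"jaw":0.35},{"tx":0,"ty":0,"tz":0,"roll":0,"jaw":0.35},{"tx":0,"ty":0,"tz":3,"roll":0,"jaw":0.35},{"tx":0,"ty":0,"tz":1.2,"roll":0,"jaw":0.35},{"tx":0,"ty":0,"tz":0.8,"roll":0,"jaw":0.35},{"tx":0,"ty":0,"tz":0.6,"roll":0,"jaw":0.35},{"tx":0,"ty":0,"tz":0.1,"roll":0,"jaw":0.35},{"tx":0,"ty":0,"tz":0,"roll":0,"jaw":0.35}]'
python3 -m jog '[{"tx":0,"ty":0,"tz":0,"roll":0,"jaw":0.35},{"tx":0,"ty":0,"tz":0,"roll":0,"jaw":0.35}]'
```

```text
time_s: 42.1
position: [0.516, -0.3315, 0.0442]
tcp_rot: [[-0.071, 0.997, 0.001], [0.997, 0.071, -0.001], [-0.001, 0.001, -1.0]]
force: [-0.9, 0.7, -0.4]
opening: 0.45
grasp_force: 30.0
time_s: 42.3
position: [0.5161, -0.3315, 0.0443]
tcp_rot: [[-0.071, 0.997, 0.001], [0.997, 0.071, -0.001], [-0.001, 0.001, -1.0]]
force: [0.1, -0.3, -1.1]
opening: 0.449
grasp_force: 30.0
```

```bash

python3 -m jog '[{"tx":0,"ty":0,"tz":0.15,"roll":0,"jaw":0.35},{"tx":0,"ty":0,"tz":0,"roll":0,"jaw":0.35},{"tx":0,"ty":0,"tz":0,"roll":0,"jaw":0.58},{"tx":0,"ty":0,"tz":0,"roll":0,"jaw":0.58},{"tx":0,"ty":0,"tz":0,"roll":0,"jaw":0.58},{"tx":0,"ty":0,"tz":-2,"roll":0,"jaw":0.58},{"tx":0,"ty":0,"tz":-4,"roll":0,"jaw":0.58},{"tx":0,"ty":0,"tz":-4.5,"roll":0,"jaw":0.75}]' 
python3 -m jog '[{"tx":4.4,"ty":0.7,"tz":0,"roll":0,"jaw":0.75},{"tx":4.4,"ty":0.7,"tz":0,"roll":0,"jaw":0.75},{"tx":4.4,"ty":0.7,"tz":0,"roll":0,"jaw":0.75},{"tx":4.4,"ty":0.7,"tz":0,"roll":0,"jaw":0.75},{"tx":4.4,"ty":0.7,"tz":0,"roll":0,"jaw":0.75},{"tx":4.4,"ty":0.7,"tz":0,"roll":0,"jaw":0.75},{"tx":4.4,"ty":0.7,"tz":0,"roll":0,"jaw":0.75},{"tx":4.4,"ty":0.7,"tz":0,"roll":0,"jaw":0.75}]' >/dev/null
python3 -m jog '[{"tx":4.4,"ty":0.7,"tz":0,"roll":0,"jaw":0.75},{"tx":4.4,"ty":0.7,"tz":0,"roll":0,"jaw":0.75},{"tx":0,"ty":0,"tz":0,"roll":0,"jaw":0.75},{"tx":0,"ty":0,"tz":0,"roll":0,"jaw":0.75},{"tx":0,"ty":0,"tz":0,"roll":0,"jaw":0.75}]' >/dev/null
python3 -c "
from h import *
to(np.append(sh(0,.093),.0600))
S=cam('side');T=cam('top')
for n in('top','side'):print([(np.round(d['bbox']),round(d['p'],2)) for d in trace(n,'tray')[:1]],[(np.round(d['point']),round(d['p'],2)) for d in landmark_of(n,'pot1')])
"
```

```text
time_s: 43.1
position: [0.5147, -0.3304, 0.1464]
tcp_rot: [[-0.071, 0.997, -0.003], [0.997, 0.071, 0.003], [0.003, -0.003, -1.0]]
force: [0.5, -0.8, 0.1]
opening: 0.616
grasp_force: 0.0
to [0.554  0.1155 0.06  ] tx,ty,tz [0.37 0.01 8.68] yaw tool y 0.0705 tilt [-0.001 -0.    -1.   ] pos [0.5542 0.1118 0.1468] t 44.4 op 0.747 F [-0.7 -0.2  0. ] g 0.0
[(array([378., 214.,  44.,  82.]), 0.92)] [(array([253., 397.]), 0.61), (array([223., 394.]), 0.47), (array([253., 399.]), 0.4), (array([161., 299.]), 0.22)]
[(array([285., 147.,  78.,  26.]), 0.57)] [(array([265., 300.]), 0.72), (array([156., 326.]), 0.49)]
```

```bash

python3 -m jog '[{"tx":0.35,"ty":0,"tz":4,"roll":0,"jaw":0.75},{"tx":0,"ty":0,"tz":3,"roll":0,"jaw":0.75},{"tx":0,"ty":0,"tz":1.6,"roll":0,"jaw":0.75},{"tx":0,"ty":0,"tz":0,"roll":0,"jaw":0.75},{"tx":0,"ty":0,"tz":0,"roll":0,"jaw":0.75},{"tx":0,"ty":0,"tz":0,"roll":0,"jaw":0.35},{"tx":0,"ty":0,"tz":0,"roll":0,"jaw":0.35},{"tx":0,"ty":0,"tz":0,"roll":0,"jaw":0.35}]' >/dev/null
python3 -m jog '[{"tx":0,"ty":0,"tz":0,"roll":0,"jaw":0.35},{"tx":0,"ty":0,"tz":0,"roll":0,"jaw":0.35},{"tx":0,"ty":0,"tz":0,"roll":0,"jaw":0.35}]'
python3 -m jog '[{"tx":0,"ty":0,"tz":-2,"roll":0,"jaw":0.35},{"tx":0,"ty":0,"tz":-3,"roll":0,"jaw":0.35},{"tx":0,"ty":0,"tz":-3,"roll":0,"jaw":0.35},{"tx":-4.4,"ty":-1.4,"tz":0,"roll":0,"jaw":0.35},{"tx":-4.4,"ty":-1.4,"tz":0,"roll":0,"jaw":0.35},{"tx":-4.4,"ty":-1.4,"tz":0,"roll":0,"jaw":0.35},{"tx":-4.4,"ty":-1.4,"tz":0,"roll":0,"jaw":0.35},{"tx":-4.4,"ty":-1.4,"tz":0,"roll":0,"jaw":0.35}]' 
python3 -m jog '[{"tx":-4.4,"ty":-1.4,"tz":0,"roll":0,"jaw":0.35},{"tx":-4.4,"ty":-1.4,"tz":0,"roll":0,"jaw":0.35},{"tx":-4.4,"ty":-1.4,"tz":0,"roll":0,"jaw":0.35},{"tx":-4.4,"ty":-1.4,"tz":0,"roll":0,"jaw":0.35},{"tx":-4.4,"ty":-1.4,"tz":0,"roll":0,"jaw":0.35},{"tx":0,"ty":0,"tz":0,"roll":0,"jaw":0.35},{"tx":0,"ty":0,"tz":0,"roll":0,"jaw":0.35},{"tx":0,"ty":0,"tz":0,"roll":0,"jaw":0.35}]' >/dev/null
python3 -c "
from h import *
to([.446,-.3333,.0425])
S=cam('side');T=cam('top')
for n in('top','side'):print([(np.round(d['bbox']),round(d['p'],2)) for d in trace(n,'tray')[:1]],[(np.round(d['point']),round(d['p'],2)) for d in landmark_of(n,'pot1')])"
```

```text
time_s: 45.8
position: [0.5543, 0.1161, 0.0617]
tcp_rot: [[-0.071, 0.997, 0.001], [0.997, 0.071, -0.0], [-0.0, 0.001, -1.0]]
force: [-1.3, -0.0, 5.3]
opening: 0.452
grasp_force: 30.0
time_s: 46.6
position: [0.4991, -0.1098, 0.1409]
tcp_rot: [[-0.071, 0.997, -0.0], [0.997, 0.071, 0.0], [0.0, -0.0, -1.0]]
force: [0.8, -0.8, -1.0]
opening: 0.447
grasp_force: 30.0
to [ 0.446  -0.3333  0.0425] tx,ty,tz [-0.23  0.08  9.8 ] yaw tool y 0.0714 tilt [-0.001  0.002 -1.   ] pos [ 0.4452 -0.3312  0.1405] t 47.4 op 0.449 F [ 0.4  0.7 -1.4] g 30.0
[(array([379., 214.,  36.,  80.]), 0.61)] [(array([226., 394.]), 0.51), (array([278., 412.]), 0.47), (array([256., 399.]), 0.43)]
[(array([286., 146.,  78.,  27.]), 0.55)] [(array([158., 301.]), 0.73), (array([133., 352.]), 0.54), (array([158., 327.]), 0.47)]
```

```bash

python3 -m jog '[{"tx":-0.2,"ty":0,"tz":4,"roll":0,"jaw":0.35},{"tx":0,"ty":0,"tz":0,"roll":0,"jaw":0.35},{"tx":0,"ty":0,"tz":3,"roll":0,"jaw":0.35},{"tx":0,"ty":0,"tz":1.2,"roll":0,"jaw":0.35},{"tx":0,"ty":0,"tz":0.8,"roll":0,"jaw":0.35},{"tx":0,"ty":0,"tz":0.6,"roll":0,"jaw":0.35},{"tx":0,"ty":0,"tz":0.1,"roll":0,"jaw":0.35},{"tx":0,"ty":0,"tz":0,"roll":0,"jaw":0.35}]'
python3 -m jog '[{"tx":0,"ty":0,"tz":0.1,"roll":0,"jaw":0.35},{"tx":0,"ty":0,"tz":0,"roll":0,"jaw":0.35},{"tx":0,"ty":0,"tz":0,"roll":0,"jaw":0.35}]'
```

```text
time_s: 48.5
position: [0.4461, -0.335, 0.0446]
tcp_rot: [[-0.071, 0.997, 0.001], [0.997, 0.071, -0.001], [-0.001, 0.001, -1.0]]
force: [-0.1, 0.4, -1.8]
opening: 0.451
grasp_force: 30.0
time_s: 48.8
position: [0.4462, -0.3352, 0.0437]
tcp_rot: [[-0.071, 0.997, 0.001], [0.997, 0.071, -0.001], [-0.001, 0.001, -1.0]]
force: [0.4, 0.5, 2.0]
opening: 0.45
grasp_force: 30.0
```

Release, rise, and move well clear (to the left, towards the middle) for the final look.

```bash

python3 -m jog '[{"tx":0,"ty":0,"tz":0,"roll":0,"jaw":0.58},{"tx":0,"ty":0,"tz":0,"roll":0,"jaw":0.58},{"tx":0,"ty":0,"tz":0,"roll":0,"jaw":0.58},{"tx":0,"ty":0,"tz":-2,"roll":0,"jaw":0.58},{"tx":0,"ty":0,"tz":-4,"roll":0,"jaw":0.58},{"tx":0,"ty":0,"tz":-4.8,"roll":0,"jaw":0.75},{"tx":4.7,"ty":0,"tz":-0.5,"roll":0,"jaw":0.75},{"tx":4.7,"ty":0,"tz":-0.5,"roll":0,"jaw":0.75}]' >/dev/null
python3 -m jog '[{"tx":4.7,"ty":0,"tz":-0.5,"roll":0,"jaw":0.75},{"tx":4.7,"ty":0,"tz":-0.5,"roll":0,"jaw":0.75},{"tx":4.7,"ty":0,"tz":-0.5,"roll":0,"jaw":0.75},{"tx":4.7,"ty":0,"tz":-0.5,"roll":0,"jaw":0.75},{"tx":4.7,"ty":0,"tz":-0.5,"roll":0,"jaw":0.75},{"tx":4.7,"ty":0,"tz":-0.5,"roll":0,"jaw":0.75},{"tx":4.7,"ty":0,"tz":-0.5,"roll":0,"jaw":0.75},{"tx":4.7,"ty":0,"tz":-0.5,"roll":0,"jaw":0.75}]' >/dev/null
python3 -m jog '[{"tx":4.7,"ty":0,"tz":0,"roll":0,"jaw":0.75},{"tx":4.7,"ty":0,"tz":0,"roll":0,"jaw":0.75},{"tx":4.7,"ty":0,"tz":0,"roll":0,"jaw":0.75},{"tx":4.7,"ty":0,"tz":0,"roll":0,"jaw":0.75},{"tx":0,"ty":0,"tz":0,"roll":0,"jaw":0.75},{"tx":0,"ty":0,"tz":0,"roll":0,"jaw":0.75}]'
python3 - <<'E'
from h import *
S=cam('side');T=cam('top')
a=cv2.resize(T['img'][140:310,280:440,::-1],None,fx=2.8,fy=2.8,interpolation=cv2.INTER_CUBIC)
b=cv2.resize(S['img'][125:295,270:395,::-1],None,fx=2.8,fy=2.8,interpolation=cv2.INTER_CUBIC)
cv2.imwrite('pics/t11.png',np.hstack([a,b]))
E
```

```text
time_s: 51.0
position: [0.3983, 0.3223, 0.2007]
tcp_rot: [[-0.074, 0.997, -0.001], [0.997, 0.074, -0.001], [-0.001, -0.001, -1.0]]
force: [-0.2, -0.2, -0.5]
opening: 0.749
grasp_force: 0.0
```

View pics/t11.png

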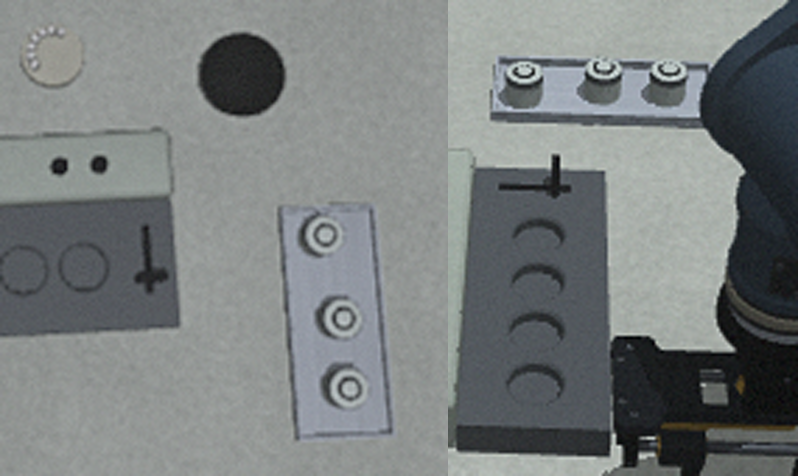

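```bash
python3 - <<'E'
from h import *
T=cam('top')
g=lambda x,y:(280+(x+.5)/2.8-.5,140+(y+.5)/2.8-.5)
C=np.array([onz(T,g(*p),.014)[:2] for p in((278,207),(372,205),(391,432),(297,438))]);m=C.mean(0)
ax=(C[0]+C[1]-C[2]-C[3]);print(m,np.linalg.norm(ax)/2,np.linalg.norm(C[0]-C[1]+C[3]-C[2])/2);ax/=np.linalg.norm(ax)
for p in((324,236),(342,318),(347,388)):
  d=onz(T,g(*p),.043)[:2];print(d,(d-m)@ax,ax[0]*(d-m)[1]-ax[1]*(d-m)[0])
E
```

```text
[ 0.51728018 -0.33001965] 0.23465580169616015 0.0976279788786524
[ 0.59971029 -0.31346976] 0.0832035290331772 0.012074542177265182
[ 0.51703642 -0.329309  ] -0.00020503893268989173 0.0007227796502160426
[ 0.44762782 -0.33218272] -0.06966753862030002 0.001601295292623055
```

```bash
python3 -c "
from rig import *
print(hand_in())"
```

```text
the job is handed in; nothing more can be done
None
```

I ran the whole sequence and handed the job in. All three pots were pressed down in their pockets, the start slide was pushed to its stop and sprang back, and the pots now stand upright in the tray, one of them shifted about 18 mm but well inside the limits; no verdict came back.

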